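# Relay test fixture: fill the sockets in order and hold the contact arm down

## Task

The relay tester is half loaded: socket 1 (one dot) already has its relay. Take the two good relays (white tops) from the tray and load them in number order, socket 2 (two dots) first and then socket 3 (three dots), blades down and fully seated. Then swing the sprung contact arm (the frame with the red grip bar) forward and all the way down to its stop, so that its pads press on all three relays, and keep holding it there: your job finishes while you are still holding the arm at the stop, with nothing let go, while the test runs. Leave the red-topped reject relay, the tip cleaner, the flux bottle and the screwdriver where they are.

Things in the scene. Friction and masses are not known exactly. Their poses are not given: they have to be found in the camera images.
- relay_a_mid (a point): centre of the good relay that already sits in socket 1 and stays there; same shape and size as relay_b and relay_c
- relay_b_mid (a point): centre of a good relay standing on its blades in the tray: clear cover, white top, 28 mm (x) by 22 mm (y), 42 mm tall over all, of which the lowest 6 mm is a brass blade block only 22 x 16 mm; 35 g. The point lies 21 mm above the blade tips; z up, x along the 28 mm length. It fits a socket either way round (half a turn makes no difference)
- relay_c_mid (a point): centre of a good relay standing on its blades in the tray: clear cover, white top, 28 mm (x) by 22 mm (y), 42 mm tall over all, of which the lowest 6 mm is a brass blade block only 22 x 16 mm; 35 g. The point lies 21 mm above the blade tips; z up, x along the 28 mm length. It fits a socket either way round (half a turn makes no difference)
- reject_mid (a point): centre of the reject relay: same shape and size as the good ones but with a red top. It stands in the tray beside the good ones and stays there. The tray is black, 200 x 170 mm, fixed, with a 3 mm floor and a rim only 10 mm high; the relays in it are about 55 mm apart
- fixture: relay test fixture, fixed to the bench; origin on the bench under socket 2. Its x points from the nest to the hinge (away from the robot), y along the socket row from socket 3 to socket 1, z up. Sockets 44 mm apart in a black nest 60 x 140 mm. Base plate x -75 to 150, y -100 to 100, 12 mm thick; two stop posts at x -46, y +-80, 74 mm tall; pivot posts at x 110, y +-64, 98 mm tall
- socket1 (a point): centre of the mouth of socket 1 (marked by one white dot), left as seen from the robot, at the nest's flat top 36 mm above the bench. Opening 31 mm (x) by 25 mm (y), 14 mm deep, widened by a 4 mm chamfer at the top. Seated, a relay's centre is 7 mm and its top 28 mm above this point. Axes are the fixture's
- socket2 (a point): centre of the mouth of socket 2 (marked by two white dots), the middle one, at the nest's flat top 36 mm above the bench. Opening 31 mm (x) by 25 mm (y), 14 mm deep, widened by a 4 mm chamfer at the top. Seated, a relay's centre is 7 mm and its top 28 mm above this point. Axes are the fixture's
- socket3 (a point): centre of the mouth of socket 3 (marked by three white dots), right as seen from the robot, at the nest's flat top 36 mm above the bench. Opening 31 mm (x) by 25 mm (y), 14 mm deep, widened by a 4 mm chamfer at the top. Seated, a relay's centre is 7 mm and its top 28 mm above this point. Axes are the fixture's
- hinge (a point): middle of the contact arm's hinge pin, 83 mm above the bench and 110 mm along the fixture's x from socket 2; the hinge line runs along the fixture's y. The arm is a frame of two side rails (18 x 7 mm, 80 mm either side of the middle) joined by the red grip bar and a blue cross beam (28 mm wide, 14 mm thick) 110 mm from the hinge, under which three sprung white pads hang 16 mm
- grip_bar (a point): middle of the red grip bar at the free end of the contact arm: round, 14 mm across, 150 mm long, along the fixture's y, 180 mm from the hinge pin, turning with the arm. Between bar and beam is an open window 49 x 150 mm, so fingers can close on the bar. Raised it is the highest point, 260 mm above the bench; at the stop it is 83 mm above the bench, 70 mm on the robot's side of socket 2
- contact_arm (a joint): contact arm's angle, rad: 0 = raised, leaning 10 degrees back from upright, away from the robot; grows as it swings forward to the robot and down; 1.745 = level, on its stop. A spring returns it to 0 when let go: about 4 N at the bar to start it, 6 N near the stop, 11 N on the stop with three relays (pads touch them at 1.71); a tight grip adds about 4 N as the bar turns in it
- tip_cleaner_mid (a point): middle of the round soldering-tip cleaner, a black tin 80 mm across and 38 mm tall with brass wool in it; loose, stays where it is
- flux_bottle_mid (a point): middle of a white flux bottle with a blue cap, 48 mm across and 105 mm tall, standing; loose, stays where it is
- screwdriver_grip (a point): grip of a yellow-handled screwdriver, 150 mm long, lying on the bench; loose, stays where it is

How it is judged:
By the outcome, as a careful person would: the job done as asked, in the order asked, and still so for the second after the job is handed in, while the arm keeps its last pose, push and grip.
It also fails if it takes over 69 s, if anything falls off the work surface, if the arm or the gripper's body presses on something with over 40 N, if the wrist force passes 120 N, or if a joint passes its speed limit or range.

## Robot

A 6-joint arm with a two-finger parallel gripper is mounted at the origin on the work surface. World frame = base frame: x ahead of the robot, y to its left, z up, the work surface at z = 0. Lengths are in m, angles in rad, forces in N, time in s.
With the tool pointing down it reaches from about 0.375 to 0.9 m from the base axis. Payload 3.1 kg.
Tool frame: the origin (TCP) lies on the centre line of the jaws, within the pads' length; the fingertips stand 25 mm ahead of it and the grasp point (between the pads) lies 6 mm ahead of it (manip.tips_ahead is the distance from the TCP to the fingertips, in m); z points along the fingers, y is the direction in which the jaws open and shut (so a half turn about z gives the same grasp; the last joint's range is limited). The gripper opens to 85 mm and grips with 20 to 120 N. Pads are 22 mm wide; open, the fingers measure 114 mm over their backs; the gripper's body (76 mm by 85 mm) begins 54 mm behind the grasp point. The pads swing forward as they close: fully open they stand 13 mm farther back than shut.
Start: joints at [-1.349, 0.527, 1.433, -0, 1.181, -0.178], TCP at [0.244, -0.575, 0.256] pointing down, gripper open.
Joint ranges: [-3.08, 3.08], [-0.75, 2.2], [0.22, 2.44], [-1.43, 4.57], [0, 2.65], [-2.85, 2.85]. Speed limits (rad/s): [2.79, 2.79, 3.14, 3.14, 3.14, 3.14].

## Interface

Orientations are given as a unit quaternion [x, y, z, w].
In Python, from station import manip gives the robot as it stands.
- The arm moves only by the tool play_rows, never from a script. Its argument "steps" is a list that holds one entry, the list of rows, each a list of 6 numbers: the shift along the tool's x, y, z in m, then the turn, a rotation vector about the tool's x, y, z in degrees. In form: [[[x, y, z, rx, ry, rz], ...]]. A call has 1 to 10 rows; each row shifts and turns the commanded pose from where the row before left it, along the tool's axes as they then stand; what a row does not reach is not made up. A row lasts 1/8 s, in which the tool goes at most 62.5 mm and 10.7 degrees, less where a joint would pass 70% of its speed; a pose out of reach is approached as far as the arm can. A call is refused whole if a number of a shift passes 0.0625 or a number of a turn 10.7, either way. A call with a gripper value outside its range is refused whole. "fingers" is the opening, from 0 (shut) to 1 (fully open), set as the call begins (left out, the last holds). The fingers move at their own pace and stop on an object; "squeeze" is the grip in N (left out, the last holds). Time passes only in rows, so rows that do not move let the fingers close. It gives the time, the measured TCP pose, the force and the opening at its end, in the units of the state.
- manip.sense(): the state, without advancing time (a new reading comes with each control period).
- manip.snapshot(name): name is "side" or "top"; returns a dict with "img" (420x560x3 uint8, red, green, blue), "K" (3x3 intrinsics, pixels), "world_from_camera" (4x4, takes a point from camera to world coordinates). Camera axes: x right, y down, z forward; pixel columns grow to the right and rows downward; lengths in m; the calibration is good to about 2 mm. A picture is of the moment at which its call begins. There is no depth.
- manip.sign_off(): hands the job in, once; it reports no verdict.
Trained networks look in a picture, given as the dict that the camera call returned (one of the last four; its "shot" number tells which), for a name from the list of things; names that differ only in an ending like _2 or _b are one class to them, and where a whole thing is asked for, a point or a joint stands for the part that bears it (a point fixed in the world has none). Each returns a list of dicts, best first, with "score" (0 to 1); they miss things now and then, are a little off and sometimes report something else, mostly with a low value. They report only what shows in the picture. A call takes as long as a camera call.
- manip.regions_of(label, picture): "pixels" (420x560 bool, what is visible of it) and "rect" ([left, top, right, bottom] in pixels, round what is visible of it).
- manip.pinpoint(label, picture): "point" ([column, row] in pixels: a listed point, or the origin of a listed thing).
The state is a dict: "t": time; "q": joint angles; "qd": joint speeds; "tau": joint torques, N m; "tcp_pos": TCP position; "tool_rot": TCP orientation; "force": force on the tool from outside, world axes, zero at the start; "ft_torque": the same for the moment, N m; "finger_gap": opening from 0.0 (shut) to 1.0 (fully open).
Only numpy, scipy, OpenCV 4.12 (cv2) and the standard library are available. Lean on these libraries where they do the work, as an engineer would, in place of code of your own. Each camera call takes 0.05 s, during which the arm holds its last target.

## Working session

There is one attempt and no reset: what is moved stays moved. The work goes in short steps, Python scripts to look and compute and a tool call to move; the robot and the scene stay as the last step left them, time stands still between calls to the robot, and variables do not carry over. Pictures are saved under pics/ and viewed, and the job is handed in when it is done.

Besides the shell and the picture viewer there is one more tool, called after ">>>" in YAML: its name, and indented under it one key for each argument. play_rows: Moves the arm, as the interface text tells. Its arguments: {"type":"object","properties":{"steps":{"type":"array"},"fingers":{"type":"number"},"squeeze":{"type":"number"}},"required":["steps"]}

```bash
mkdir -p pics; ls; python3 - <<'E'
from station import manip
import cv2, numpy as np
print(manip.sense())
for n in ("side","top"):
    s=manip.snapshot(n); cv2.imwrite(f"pics/{n}0.png",s["img"][:,:,::-1])
    print(n,s["K"],s["world_from_camera"],s["shot"])
    for l in ["relay_a_mid","relay_b_mid","reject_mid","socket1","socket2","socket3","fixture","hinge","grip_bar","tip_cleaner_mid","flux_bottle_mid","screwdriver_grip"]:
        print(l,[(np.round(d["point"],1).tolist(),round(d["score"],2)) for d in manip.pinpoint(l,s)])
E
```

```text
pics
{'t': 0.0, 'q': array([-1.34848562e+00,  5.28430591e-01,  1.43388783e+00, -1.07712680e-05,
        1.18142918e+00, -1.78500403e-01]), 'qd': array([ 5.50470817e-04,  4.19218250e-04,  5.47957137e-04, -1.03621866e-03,
        1.22972545e-03,  5.61513659e-06]), 'tau': array([-7.92678247e-05, -4.42350054e+01, -1.78025132e+01, -3.14918962e-04,
        8.33515311e-03, -8.58371124e-06]), 'tcp_pos': array([ 0.24372918, -0.5747983 ,  0.25536004]), 'tool_rot': array([ 9.79984949e-01,  1.99068678e-01, -2.85794634e-05, -1.07710659e-03]), 'force': array([-0.11742238, -0.33886351, -0.19762118]), 'ft_torque': array([-0.07997352, -0.05518831, -0.03450098]), 'finger_gap': 1.0007161214184992}
side [[398.66283356   0.         278.19526613]
 [  0.         398.66283356 215.96340146]
 [  0.           0.           1.        ]] [[ 0.97185516 -0.12979639  0.19659717  0.35394589]
 [-0.23547613 -0.55990705  0.79438976 -0.71235846]
 [ 0.00696722 -0.81832572 -0.57471251  0.69238736]
 [ 0.          0.          0.          1.        ]] 1
relay_a_mid [([253.8, 221.3], 0.45)]
relay_b_mid [([328.3, 354.7], 0.75)]
[... 805 characters left out ...]
96 -0.97971124  1.06555229]
 [ 0.          0.          0.          1.        ]] 2
relay_a_mid [([213.4, 234.1], 0.42), ([147.8, 282.6], 0.41)]
relay_b_mid [([384.2, 214.5], 0.42)]
reject_mid [([405.5, 219.3], 0.45)]
socket1 [([233.6, 235.5], 0.88), ([249.8, 235.8], 0.63), ([216.0, 233.7], 0.6)]
socket2 [([233.6, 235.5], 0.88), ([249.8, 235.8], 0.63), ([216.0, 233.7], 0.6)]
socket3 [([233.6, 235.5], 0.88), ([249.8, 235.8], 0.63), ([216.0, 233.7], 0.6)]
fixture [([232.6, 234.7], 0.73)]
hinge [([149.5, 280.5], 0.35)]
grip_bar [([219.2, 155.2], 0.92)]
tip_cleaner_mid [([372.6, 159.0], 0.87)]
flux_bottle_mid [([145.7, 195.8], 0.84), ([228.0, 189.9], 0.5)]
screwdriver_grip [([149.2, 279.4], 0.85)]
```

View pics/side0.png

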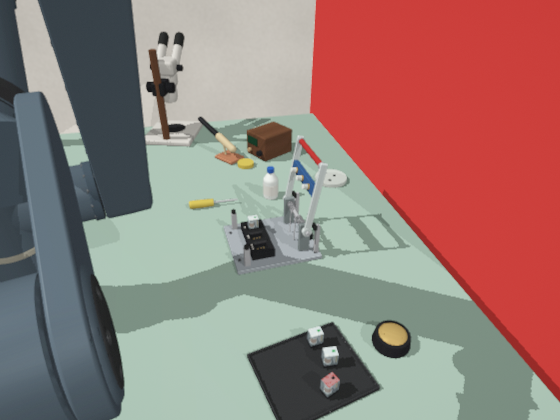

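View pics/top0.png

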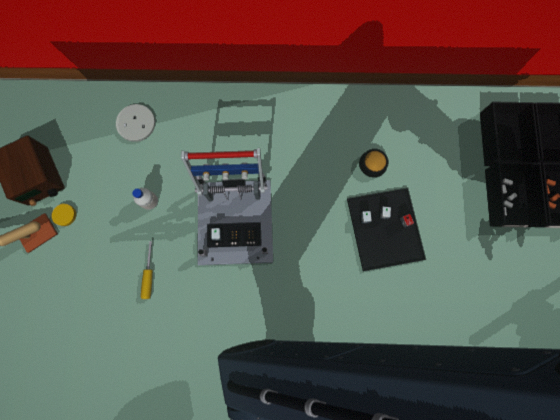

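```bash
python3 - <<'E'
import cv2
a=cv2.imread("pics/top0.png"); 
cv2.imwrite("pics/top0_trayzoom.png",cv2.resize(a[180:280,340:460],None,fx=6,fy=6,interpolation=cv2.INTER_CUBIC))
cv2.imwrite("pics/top0_fixzoom.png",cv2.resize(a[140:260,180:300],None,fx=5,fy=5,interpolation=cv2.INTER_CUBIC))
a=cv2.imread("pics/side0.png"); 
cv2.imwrite("pics/side0_trayzoom.png",cv2.resize(a[300:420,250:410],None,fx=5,fy=5,interpolation=cv2.INTER_CUBIC))
E
```

```text
(no output)
```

View pics/top0_trayzoom.png

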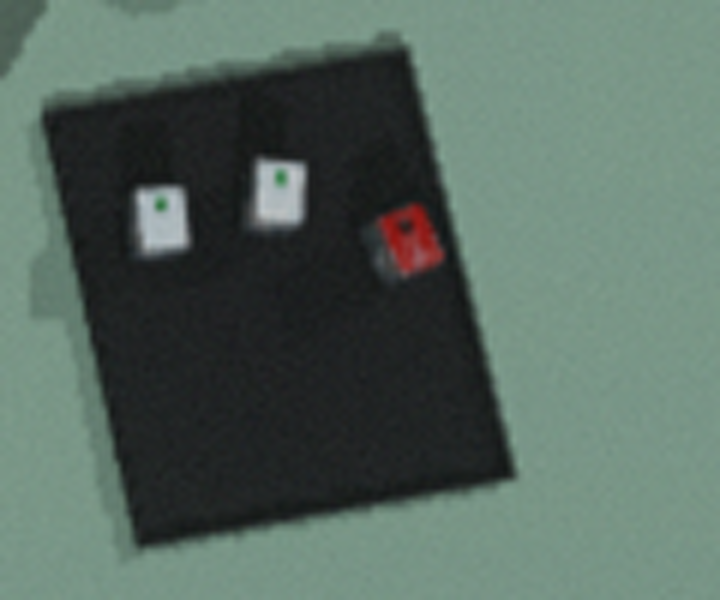

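View pics/top0_fixzoom.png

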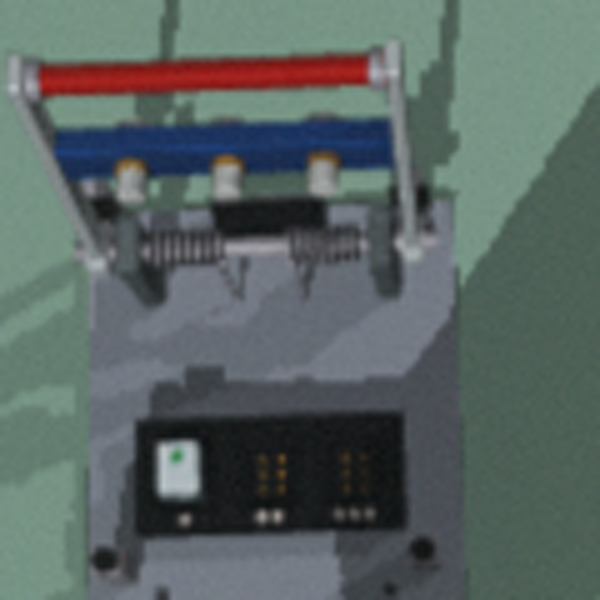

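View pics/side0_trayzoom.png

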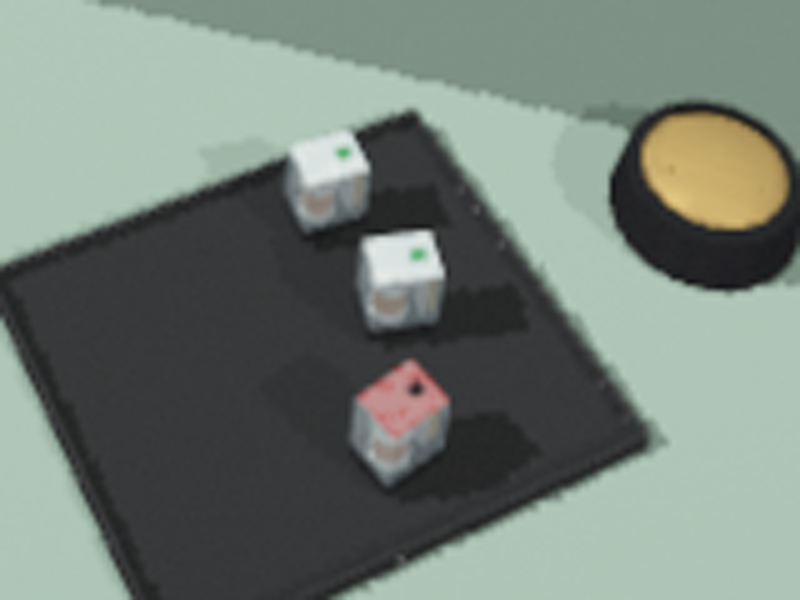

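Two white-top relays sit at about (367,216) and (386,212) in the top view, with the reject at (407,220). The nest is at about (234,235), with socket 1 on the left holding its relay. Next I'll measure more exactly.

```bash
cat > h.py <<'E'
import numpy as np, cv2
from scipy.optimize import least_squares
def ray(s,px):
    K=s["K"];T=s["world_from_camera"]
    d=T[:3,:3]@np.linalg.solve(K,np.array([px[0],px[1],1.0])); return T[:3,3],d
def onz(s,px,z):
    o,d=ray(s,px); return o+d*(z-o[2])/d[2]
def proj(s,P):
    P=np.atleast_2d(P);T=s["world_from_camera"]; c=(P-T[:3,3])@T[:3,:3]; u=c@s["K"].T; return u[:,:2]/u[:,2:]
E
python3 - <<'E'
from station import manip
from h import *
import pickle
S={n:manip.snapshot(n) for n in("side","top")}
pickle.dump(S,open("s0.pkl","wb"))
# relay tops in top cam
for n in("top","side"):
    im=S[n]["img"].astype(int); 
    box=dict(top=(355,200,420,232),side=(300,322,345,402))[n]
    l,t,r,b=box
    sub=im[t:b,l:r]
    up=cv2.resize(sub.astype(np.uint8),None,fx=8,fy=8,interpolation=cv2.INTER_CUBIC).astype(int)
    white=(up.min(2)>(165 if n=="top" else 190)); red=(up[...,0]>110)&(up[...,0]-up[...,1]>45)
    for nm,m in(("w",white),("r",red)):
        m=cv2.morphologyEx(m.astype(np.uint8),cv2.MORPH_CLOSE,np.ones((17,17)))
        cs,_=cv2.findContours(m,cv2.RETR_EXTERNAL,cv2.CHAIN_APPROX_NONE)
        for c in cs:
            if cv2.contourArea(c)<1500: continue
            p=(c[:,0,:]+.5)/8-.5+np.array([l,t])
            w=np.array([onz(S[n],q,.045)[:2]*1000 for q in p],np.float32)
            (cx,cy),(a,b2),ang=cv2.minAreaRect(w)
            print(n,nm,np.round([cx,cy,a,b2,ang],1),"px",p.mean(0).round(1), sub.max())
# sockets
for n in S:
    for d in manip.pinpoint("socket2",S[n]): print(n,np.round(onz(S[n],d["point"],.036)*1000,1),d["point"])
E
```

```text
top w [ 553.2 -224.6   22.5   17.3    6. ] px [366.5 216. ] 192
top w [ 565.9 -275.8   17.4   23.6   84.3] px [386.1 211.3] 192
top r [ 545.8 -331.6   25.7   20.    21.6] px [408.  219.5] 192
side w [ 566.1 -275.9   20.5   26.4   85.1] px [330.2 351.3] 232
side w [ 552.9 -224.    26.4   21.8    4.4] px [315.1 331.1] 232
side r [ 546.7 -331.1   26.7   20.9   21. ] px [330.2 379.1] 232
side [506.  133.7  36. ] [257.5, 232.1]
side [511.2 160.   36. ] [257.5, 226.2]
top [498.3 165.8  36. ] [217.0, 234.8]
top [501.9 121.4  36. ] [234.0, 233.7]
top [498.   75.2  36. ] [251.6, 235.5]
```

```bash
python3 - <<'E'
import cv2,pickle
S=pickle.load(open("s0.pkl","rb"))
a=S["top"]["img"][:,:,::-1]
import numpy as np
g=lambda im:np.clip(255*(im/255.)**.5,0,255).astype(np.uint8)
cv2.imwrite("pics/z1.png",g(cv2.resize(a[212:272,190:280],None,fx=8,fy=8,interpolation=cv2.INTER_CUBIC)))
a=S["side"]["img"][:,:,::-1]
cv2.imwrite("pics/z2.png",g(cv2.resize(a[195:275,215:325],None,fx=7,fy=7,interpolation=cv2.INTER_CUBIC)))
E
```

```text
(no output)
```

View pics/z1.png

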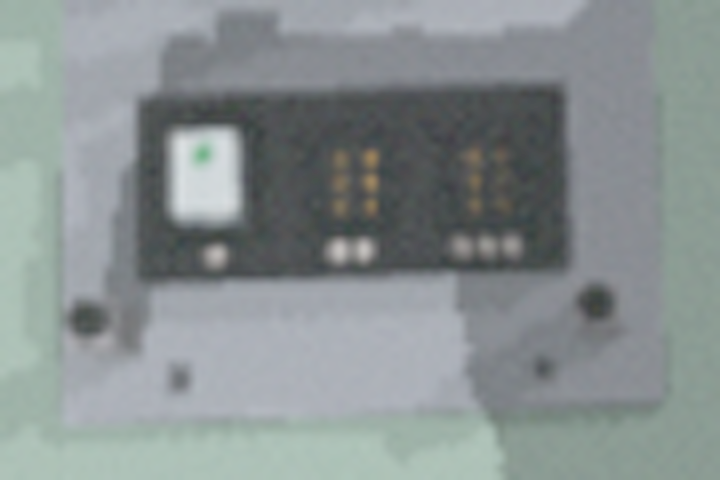

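View pics/z2.png

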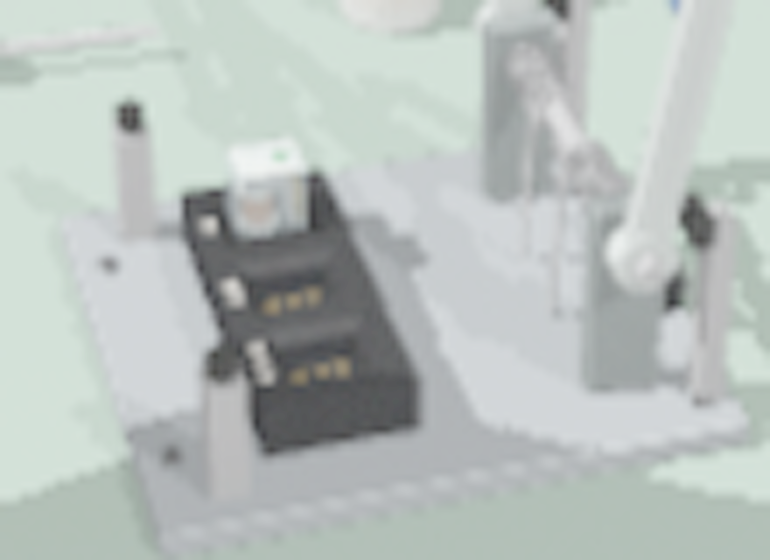

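```bash
cat > fit.py <<'E'
from h import *
import pickle
S=pickle.load(open("s0.pkl","rb"))
T=[((138,97),(30,70,36)),((563,86),(30,-70,36)),((570,270),(-30,-70,12)),((88,316),(-46,80,74)),((597,300),(-46,-80,74)),((63,425),(-75,100,6)),((664,402),(-75,-100,6))]
D=[((182,197),(-30,70,36)),((265,410),(-30,-70,36)),((418,378),(30,-70,36)),((268,452),(-30,-70,12)),((129,106),(-46,80,74)),((222,355),(-46,-80,74)),((65,225),(-75,100,12)),((160,535),(-75,-100,12))]
A=[("top",190+(u+.5)/8-.5,212+(v+.5)/8-.5,P) for (u,v),P in T]+[("side",215+(u+.5)/7-.5,195+(v+.5)/7-.5,P) for (u,v),P in D]
def W(p,P):
    c,s=np.cos(p[2]),np.sin(p[2]); P=np.atleast_2d(P)/1000.
    return np.c_[p[0]+c*P[:,0]-s*P[:,1],p[1]+s*P[:,0]+c*P[:,1],P[:,2]]
def f(p,cams=("top","side")):
    return np.concatenate([proj(S[n],W(p,P))[0]-[u,v] for n,u,v,P in A if n in cams])
if __name__=="__main__":
    for cams in(("top",),("side",),("top","side")):
        r=least_squares(f,[.5,.12,0],args=(cams,),loss="soft_l1"); print(cams,r.x[:2]*1000,np.degrees(r.x[2])); print(f(r.x,cams).reshape(-1,2).round(1).tolist())
    p=r.x
    for n in S:
        im=cv2.resize(S[n]["img"][:,:,::-1],None,fx=6,fy=6,interpolation=cv2.INTER_CUBIC)
        def ln(P,col):
            q=proj(S[n],W(p,P)); q=np.round((q+.5)*6-.5).astype(int); cv2.polylines(im,[q.reshape(-1,1,2)],True,col,1)
        for z in(36,12): ln([(30,70,z),(30,-70,z),(-30,-70,z),(-30,70,z)],(0,255,255))
        ln([(150,100,12),(150,-100,12),(-75,-100,12),(-75,100,12)],(0,0,255))
        for y in(-44,0,44): ln([(15.5,y+12.5,36),(15.5,y-12.5,36),(-15.5,y-12.5,36),(-15.5,y+12.5,36)],(0,255,0))
        ln([(14,55,64),(14,33,64),(-14,33,64),(-14,55,64)],(255,0,255))
        o=dict(top=(195,210),side=(212,195))[n]
        cv2.imwrite(f"pics/ov_{n}.png",im[o[1]*6:o[1]*6+500,o[0]*6:o[0]*6+600])
E
python3 fit.py
```

```text
('top',) [501.42577162 122.56734286] 2.9426378268297375
[[0.0, -0.2], [0.1, -0.7], [0.2, 0.0], [-0.5, 0.3], [-0.1, 0.1], [0.0, 0.0], [0.3, 0.3]]
('side',) [502.24552251 122.41122202] 3.0660127740225764
[[-0.1, -0.8], [-0.2, -0.0], [0.7, 0.3], [-0.4, 1.2], [0.3, -0.1], [0.1, -0.3], [-0.6, -1.4], [0.3, 0.4]]
('top', 'side') [501.8529511  122.53385729] 3.0364760911311555
[[0.0, -0.4], [0.1, -0.9], [0.2, -0.2], [-0.4, 0.1], [-0.0, -0.1], [0.1, -0.1], [0.3, 0.1], [-0.3, -0.8], [-0.4, -0.0], [0.5, 0.3], [-0.5, 1.1], [0.2, -0.1], [-0.1, -0.3], [-0.8, -1.4], [0.1, 0.4]]
```

View pics/ov_top.png

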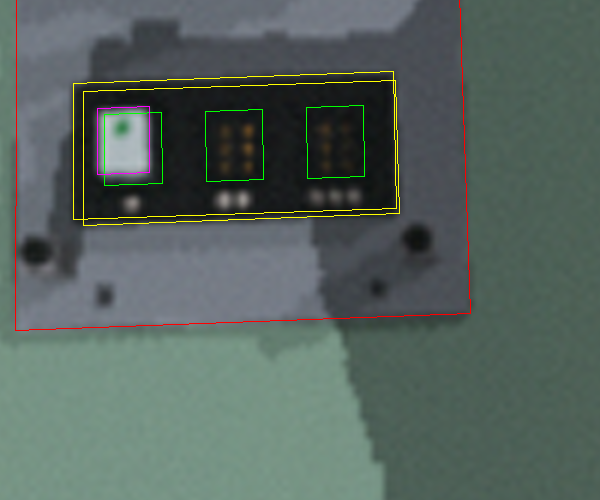

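View pics/ov_side.png

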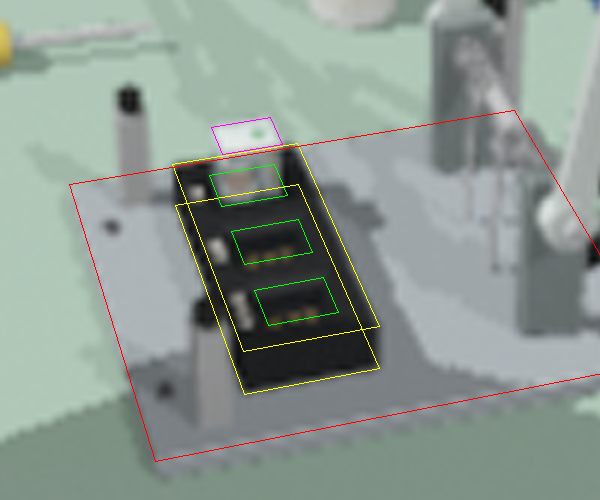

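```bash
cat > plan.py <<'E'
import sys
from h import *
from scipy.spatial.transform import Rotation as R
from station import manip
def plan(target,yaw,n,nrot=None):
    """target mm, yaw deg of tool x; tool down"""
    s=manip.sense(); p=s["tcp_pos"]; r=R.from_quat(s["tool_rot"])
    y=np.radians(yaw); Rt=R.from_matrix(np.array([[np.cos(y),np.sin(y),0],[np.sin(y),-np.cos(y),0],[0,0,-1]]))
    print("t",round(s["t"],2),"pos",(p*1000).round(1),"err rot(tool,deg)",np.degrees((r.inv()*Rt).as_rotvec()).round(2),"F",s["force"].round(1),"gap",round(s["finger_gap"],3))
    d=(np.array(target)/1000-p)/n; rv=(r.inv()*Rt).as_rotvec(); nr=nrot or n
    for i in range(n):
        print((r.inv().apply(d)).round(4).tolist()+(np.degrees(rv)/nr).round(2).tolist()*(i<nr))
        if i<nr: r=r*R.from_rotvec(rv/nr)
if __name__=="__main__":
    a=[float(x) for x in sys.argv[1:]]; plan(a[:3],a[3],int(a[4]))
E
python3 -c "
from station import manip; print(manip.tips_ahead)"
python3 plan.py 553 -224.3 140 95 10
```

```text
0.025
t 1.5 pos [ 243.9 -575.4  256.3] err rot(tool,deg) [-1.000e-02 -0.000e+00 -7.204e+01] F [-0.4  0.2 -0.9] gap 1.0
[0.0422, -0.0203, 0.0116, -0.0, -0.0, -7.2]
[0.0444, -0.0148, 0.0116, -0.0, -0.0, -7.2]
[0.0459, -0.0091, 0.0116, -0.0, -0.0, -7.2]
[0.0467, -0.0033, 0.0116, -0.0, -0.0, -7.2]
[0.0467, 0.0026, 0.0116, -0.0, -0.0, -7.2]
[0.046, 0.0084, 0.0116, -0.0, -0.0, -7.2]
[0.0446, 0.0141, 0.0116, -0.0, -0.0, -7.2]
[0.0425, 0.0196, 0.0116, -0.0, -0.0, -7.2]
[0.0397, 0.0248, 0.0116, -0.0, -0.0, -7.2]
[0.0363, 0.0295, 0.0116, -0.0, -0.0, -7.2]
```

>>> play_rows:
  steps:
    - [[0.042,-0.02,0.0116,0,0,-7.2],[0.0445,-0.015,0.0116,0,0,-7.2],[0.046,-0.009,0.0116,0,0,-7.2],[0.047,-0.003,0.0116,0,0,-7.2],[0.047,0.003,0.0116,0,0,-7.2],[0.046,0.008,0.0116,0,0,-7.2],[0.0445,0.014,0.0116,0,0,-7.2],[0.0425,0.0195,0.0116,0,0,-7.2],[0.04,0.025,0.0116,0,0,-7.2],[0.036,0.0295,0.0116,0,0,-7.2]]
  fingers: 1.0
  squeeze: 40

```text
t: 2.75
tcp_pos: [0.5551, -0.2233, 0.1401]
tool_rot: [0.674, 0.738, 0.0, 0.0]
force: [1.0, -0.1, 0.5]
finger_gap: 0.997
```

```bash
python3 plan.py 553 -224.3 100 95 3; python3 plan.py 553 -224.3 46 95 5
```

```text
t 2.75 pos [ 555.1 -223.3  140.1] err rot(tool,deg) [0.03 0.03 0.21] F [ 1.  -0.1  0.5] gap 0.997
[-0.0003, -0.0007, 0.0134, 0.01, 0.01, 0.07]
[-0.0003, -0.0007, 0.0134, 0.01, 0.01, 0.07]
[-0.0003, -0.0007, 0.0134, 0.01, 0.01, 0.07]
t 2.75 pos [ 555.1 -223.3  140.1] err rot(tool,deg) [0.03 0.03 0.21] F [ 1.  -0.1  0.5] gap 0.997
[-0.0002, -0.0004, 0.0188, 0.01, 0.01, 0.04]
[-0.0002, -0.0004, 0.0188, 0.01, 0.01, 0.04]
[-0.0002, -0.0004, 0.0188, 0.01, 0.01, 0.04]
[-0.0002, -0.0004, 0.0188, 0.01, 0.01, 0.04]
[-0.0002, -0.0004, 0.0188, 0.01, 0.01, 0.04]
```

>>> play_rows:
  steps:
    - [[-0.001,-0.002,0.02,0,0,0],[0,0,0.02,0,0,0],[0,0,0,0,0,0]]

```text
t: 3.12
tcp_pos: [0.5512, -0.2248, 0.099]
tool_rot: [0.676, 0.737, -0.0, -0.002]
force: [-0.6, 0.1, -0.5]
finger_gap: 1.0
```

```bash
python3 - <<'E'
from station import manip
from h import *
for n,(l,t,r,b) in dict(side=(240,260,420,400),top=(310,150,450,290)).items():
    s=manip.snapshot(n); cv2.imwrite(f"pics/a_{n}.png",cv2.resize(s["img"][t:b,l:r,::-1],None,fx=4,fy=4,interpolation=cv2.INTER_CUBIC))
E
python3 plan.py 553 -224.3 46 95 3
```

```text
t 3.23 pos [ 552.3 -225.9  100.6] err rot(tool,deg) [ 0.02  0.02 -0.05] F [0.1 0.3 0.6] gap 0.996
[0.0005, 0.0003, 0.0182, 0.01, 0.01, -0.02]
[0.0005, 0.0003, 0.0182, 0.01, 0.01, -0.02]
[0.0005, 0.0003, 0.0182, 0.01, 0.01, -0.02]
```

View pics/a_side.png

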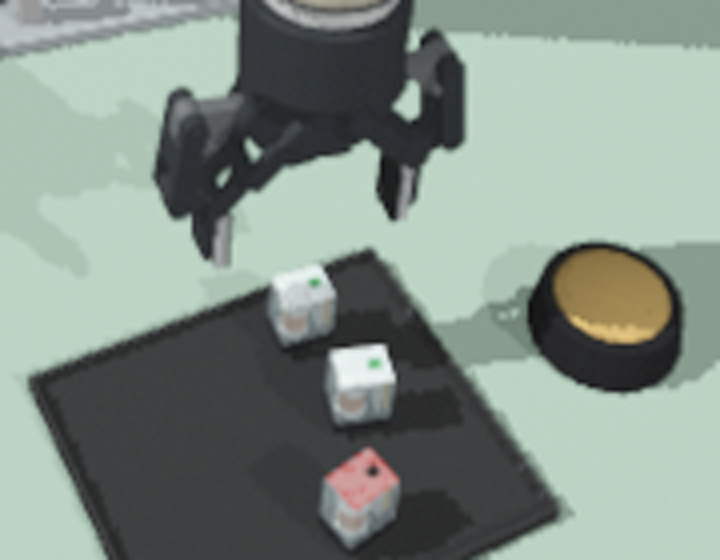

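View pics/a_top.png

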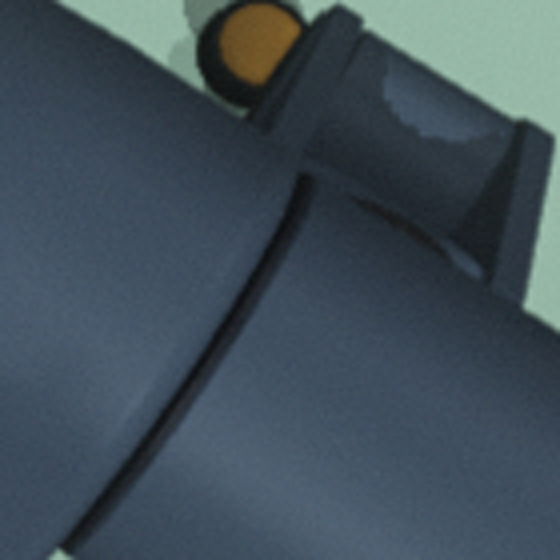

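```bash
python3 - <<'E'
from h import *
import pickle
S=pickle.load(open("s0.pkl","rb"))
for z in (60,70,75,80,88):
  print(z,proj(S["side"],np.array([[.512,-.2285,z/1000],[.592,-.2215,z/1000]])).round(1).tolist())
E
```

```text
60 [[296.2, 331.7], [333.7, 321.5]]
70 [[296.4, 328.3], [334.1, 318.1]]
75 [[296.5, 326.6], [334.3, 316.4]]
80 [[296.6, 324.9], [334.6, 314.7]]
88 [[296.7, 322.1], [334.9, 312.0]]
```

>>> play_rows:
  steps:
    - [[0.001,0.0007,0.017,0,0,0],[0,0,0.017,0,0,0],[0,0,0.017,0,0,0],[0,0,0,0,0,0]]

```text
t: 3.72
tcp_pos: [0.5514, -0.2238, 0.0472]
tool_rot: [0.676, 0.737, -0.0, -0.002]
force: [0.1, -0.1, 0.6]
finger_gap: 1.004
```

>>> play_rows:
  steps:
    - [[0,0,0,0,0,0],[0,0,0,0,0,0],[0,0,0,0,0,0],[0,0,0,0,0,0],[0,0,0,0,0,0],[0,0,0,0,0,0]]
  fingers: 0
  squeeze: 40

```text
t: 4.47
tcp_pos: [0.553, -0.2248, 0.05]
tool_rot: [0.676, 0.737, 0.0, 0.001]
force: [-1.2, -0.1, 5.1]
finger_gap: 0.321
```

```bash
python3 - <<'E'
from station import manip
from h import *
for n,(l,t,r,b) in dict(side=(240,260,420,400)).items():
    s=manip.snapshot(n); cv2.imwrite(f"pics/b_{n}.png",cv2.resize(s["img"][t:b,l:r,::-1],None,fx=4,fy=4,interpolation=cv2.INTER_CUBIC))
E
python3 plan.py 553 -224.3 120 95 3
```

```text
t 4.53 pos [ 553.1 -224.7   50. ] err rot(tool,deg) [ 0.06  0.05 -0.03] F [-0.2  0.9  5.9] gap 0.315
[0.0001, 0.0, -0.0233, 0.02, 0.02, -0.01]
[0.0001, 0.0, -0.0233, 0.02, 0.02, -0.01]
[0.0001, 0.0, -0.0233, 0.02, 0.02, -0.01]
```

View pics/b_side.png

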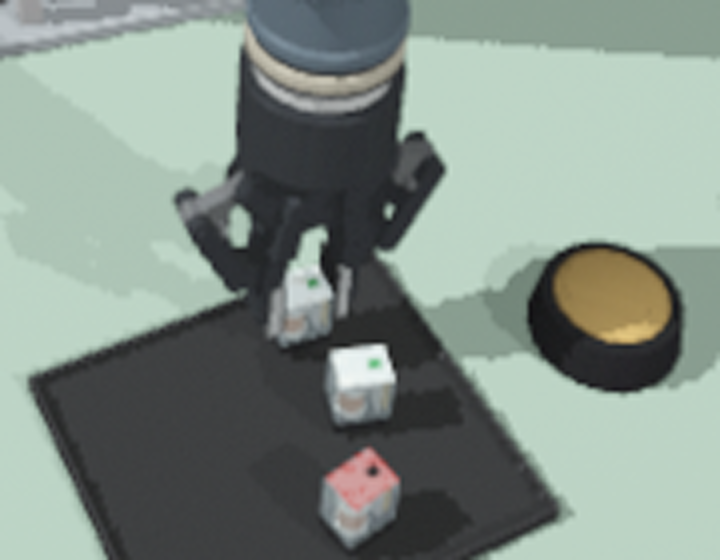

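```bash
python3 - <<'E'
from h import *
import pickle
S=pickle.load(open("s0.pkl","rb"))
for z in (3,10,15,20,25,30):
  c=np.array([.553,-.2247,z/1000]);u=np.array([np.cos(.087),np.sin(.087),0]);v=np.array([-u[1],u[0],0])
  print(z,[((proj(S["side"],c+a*u-.011*v)[0]-[240,260]+.5)*4).round(0).tolist() for a in(-.0145,.0145)])
E
```

```text
3 [[280.0, 365.0], [332.0, 350.0]]
10 [[281.0, 356.0], [333.0, 341.0]]
15 [[281.0, 350.0], [334.0, 335.0]]
20 [[282.0, 344.0], [335.0, 329.0]]
25 [[282.0, 337.0], [335.0, 322.0]]
30 [[283.0, 331.0], [336.0, 316.0]]
```

>>> play_rows:
  steps:
    - [[0,0,-0.015,0,0,0],[0,0,-0.03,0,0,0],[0,0,-0.03,0,0,0],[0,0,-0.025,0,0,0],[0,0,0,0,0,0]]

```text
t: 5.15
tcp_pos: [0.5538, -0.2252, 0.1516]
tool_rot: [0.676, 0.737, 0.0, 0.002]
force: [0.0, -1.6, -0.2]
finger_gap: 0.32
```

```bash
python3 plan.py 501.5 122.5 150 93 9
```

```text
t 5.15 pos [ 553.8 -225.2  151.6] err rot(tool,deg) [0.23 0.17 1.97] F [ 0.  -1.6 -0.2] gap 0.32
[0.039, -0.0024, 0.0001, 0.03, 0.02, 0.22]
[0.039, -0.0026, 0.0001, 0.03, 0.02, 0.22]
[0.039, -0.0027, 0.0001, 0.03, 0.02, 0.22]
[0.039, -0.0029, 0.0001, 0.03, 0.02, 0.22]
[0.0389, -0.003, 0.0001, 0.03, 0.02, 0.22]
[0.0389, -0.0032, 0.0001, 0.03, 0.02, 0.22]
[0.0389, -0.0033, 0.0001, 0.03, 0.02, 0.22]
[0.0389, -0.0035, 0.0002, 0.03, 0.02, 0.22]
[0.0389, -0.0036, 0.0002, 0.03, 0.02, 0.22]
```

>>> play_rows:
  steps:
    - [[0.02,-0.0015,0,0,0,0.2],[0.04,-0.003,0,0,0,0.2],[0.045,-0.0035,0,0,0,0.2],[0.05,-0.004,0,0,0,0.2],[0.05,-0.004,0,0,0,0.2],[0.05,-0.0045,0,0,0,0.2],[0.045,-0.0035,0,0,0,0.2],[0.03,-0.0025,0,0,0,0.2],[0.018,-0.0015,0,0,0,0.2],[0.003,0,0,0,0,0.2]]

```text
t: 6.4
tcp_pos: [0.4967, 0.1253, 0.1481]
tool_rot: [0.688, 0.726, -0.001, -0.002]
force: [0.2, -1.1, 0.3]
finger_gap: 0.314
```

>>> play_rows:
  steps:
    - [[0,0,0,0,0,0],[0,0,0,0,0,0],[0,0,0,0,0,0]]

```text
t: 6.78
tcp_pos: [0.4992, 0.1228, 0.1492]
tool_rot: [0.689, 0.725, -0.0, -0.0]
force: [-0.2, -0.2, -0.5]
finger_gap: 0.315
```

```bash
python3 plan.py 501.5 122.5 90 93 4; python3 - <<'E'
from station import manip
from h import *
for n,(l,t,r,b) in dict(side=(200,130,360,280),top=(180,140,320,280)).items():
    s=manip.snapshot(n); cv2.imwrite(f"pics/c_{n}.png",cv2.resize(s["img"][t:b,l:r,::-1],None,fx=4,fy=4,interpolation=cv2.INTER_CUBIC))
E
```

```text
t 6.78 pos [499.2 122.8 149.2] err rot(tool,deg) [-0.01  0.   -0.11] F [-0.2 -0.2 -0.5] gap 0.315
[-0.0001, 0.0006, 0.0148, -0.0, 0.0, -0.03]
[-0.0001, 0.0006, 0.0148, -0.0, 0.0, -0.03]
[-0.0001, 0.0006, 0.0148, -0.0, 0.0, -0.03]
[-0.0001, 0.0006, 0.0148, -0.0, 0.0, -0.03]
```

View pics/c_side.png

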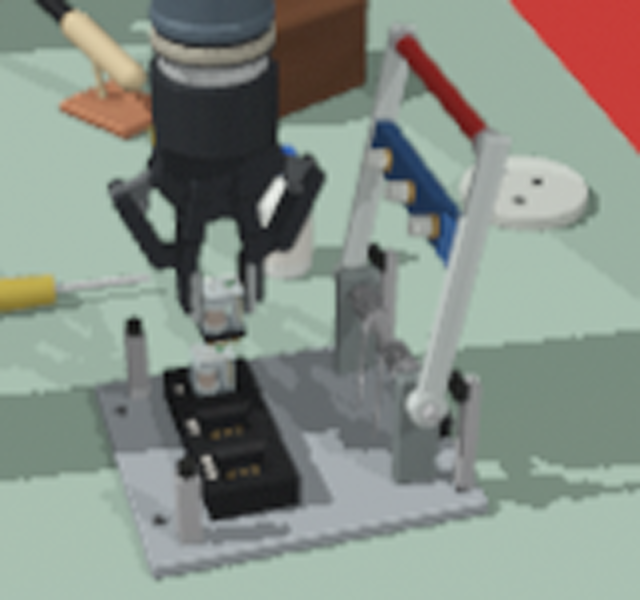

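View pics/c_top.png

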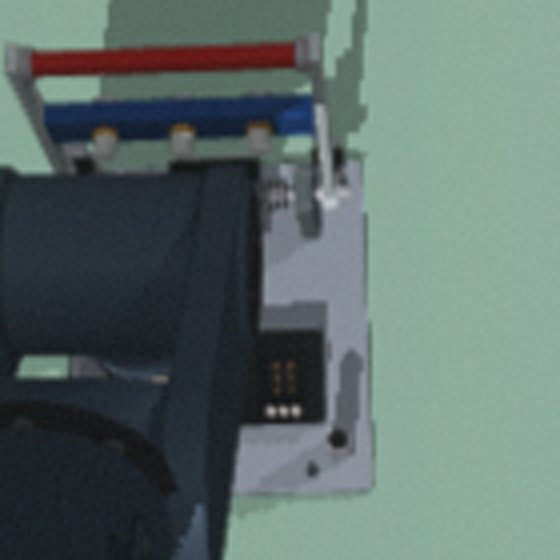

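```bash
cat > ov.py <<'E'
import sys
from h import *
import pickle
S=pickle.load(open("s0.pkl","rb"))
def ov(name,cx,cy,zt,yaw,crop,out):
    im=cv2.imread(name); k=4
    im=cv2.resize(im,None,fx=2,fy=2,interpolation=cv2.INTER_CUBIC)
    u=np.array([np.cos(np.radians(yaw)),np.sin(np.radians(yaw)),0]);v=np.array([-u[1],u[0],0])
    for z in (zt,zt-36):
        P=[np.array([cx,cy,z])/1000+a*.014*u+b*.011*v for a,b in((1,1),(1,-1),(-1,-1),(-1,1))]
        q=np.round((proj(S["side"],np.array(P))-crop+.5)*8).astype(int); cv2.polylines(im,[q.reshape(-1,1,2)],True,(255,0,255),1)
    c=q.mean(0).astype(int); cv2.imwrite(out,im[max(0,c[1]-300):c[1]+200,max(0,c[0]-300):c[0]+300])
if __name__=="__main__":
    a=sys.argv; ov(a[1],*[float(x) for x in a[2:6]],np.array([float(a[6]),float(a[7])]),a[8])
E
python3 ov.py pics/c_side.png 499.2 122.8 144.2 3 200 130 pics/c_ov.png
```

```text
(no output)
```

View pics/c_ov.png

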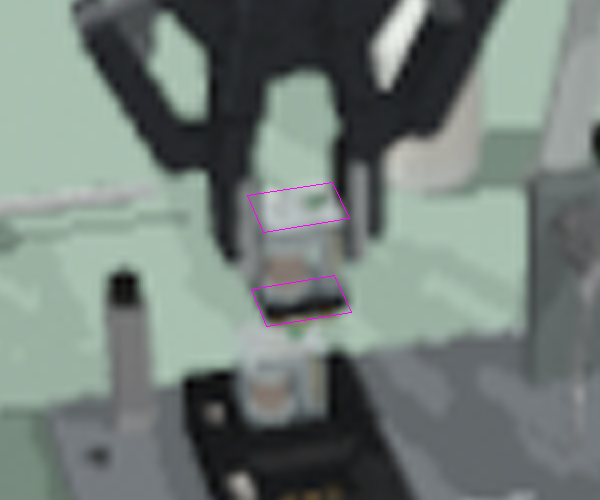

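>>> play_rows:
  steps:
    - [[0,0.0023,0.02,0,0,0],[0,0,0.02,0,0,0],[0,0,0.012,0,0,0],[0,0,0,0,0,0],[0,0,0,0,0,0]]

```text
t: 7.5
tcp_pos: [0.5018, 0.1236, 0.0977]
tool_rot: [0.689, 0.725, 0.0, 0.0]
force: [0.2, 0.6, -0.5]
finger_gap: 0.317
```

```bash
python3 plan.py 501.5 122.5 90 93 1; python3 - <<'E'
from station import manip
from h import *
for n,(l,t,r,b) in dict(side=(200,130,360,280)).items():
    s=manip.snapshot(n); cv2.imwrite(f"pics/d_{n}.png",cv2.resize(s["img"][t:b,l:r,::-1],None,fx=4,fy=4,interpolation=cv2.INTER_CUBIC))
E
python3 ov.py pics/d_side.png 501.5 122.5 92 3 200 130 pics/d_ov.png
```

```text
t 7.5 pos [501.8 123.6  97.7] err rot(tool,deg) [ 0.05  0.   -0.04] F [ 0.2  0.6 -0.5] gap 0.317
[-0.0011, -0.0004, 0.0077, 0.05, 0.0, -0.04]
```

View pics/d_ov.png

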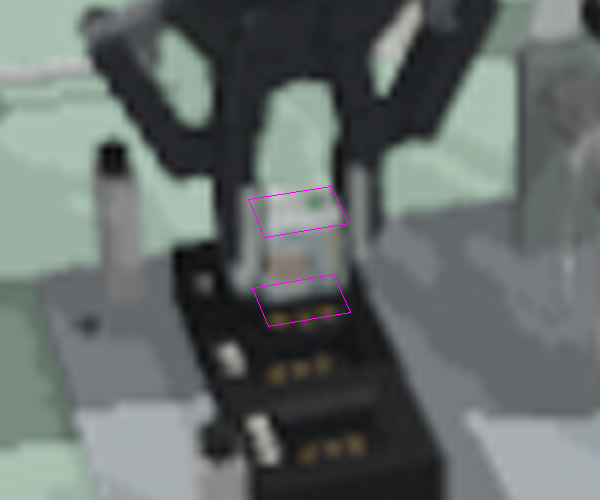

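>>> play_rows:
  steps:
    - [[-0.0008,0,0.008,0,0,0],[0,0,0.008,0,0,0],[0,0,0.005,0,0,0],[0,0,0,0,0,0]]

```text
t: 8.05
tcp_pos: [0.5011, 0.1228, 0.0757]
tool_rot: [0.689, 0.725, -0.0, -0.0]
force: [0.0, 0.7, 0.1]
finger_gap: 0.321
```

>>> play_rows:
  steps:
    - [[0,0,0.003,0,0,0],[0,0,0.003,0,0,0],[0,0,0.002,0,0,0],[0,0,0,0,0,0]]

```text
t: 8.55
tcp_pos: [0.5015, 0.1228, 0.069]
tool_rot: [0.689, 0.725, 0.0, 0.0]
force: [-0.5, -0.5, 5.2]
finger_gap: 0.32
```

>>> play_rows:
  steps:
    - [[0,0,0,0,0,0],[0,0,0,0,0,0],[0,0,0,0,0,0],[0,0,-0.02,0,0,0],[0,0,-0.04,0,0,0],[0,0,-0.04,0,0,0],[0,0,0,0,0,0]]
  fingers: 0.7

```text
t: 9.43
tcp_pos: [0.5035, 0.123, 0.171]
tool_rot: [0.689, 0.725, 0.002, 0.002]
force: [0.1, -0.3, -0.4]
finger_gap: 0.704
```

```bash
python3 plan.py 566 -276 150 84.7 9; python3 - <<'E'
from station import manip
from h import *
for n,(l,t,r,b) in dict(side=(200,130,360,280)).items():
    s=manip.snapshot(n); cv2.imwrite(f"pics/e_{n}.png",cv2.resize(s["img"][t:b,l:r,::-1],None,fx=4,fy=4,interpolation=cv2.INTER_CUBIC))
E
python3 ov.py pics/e_side.png 501.5 122.5 64 3 200 130 pics/e_ov.png
```

```text
t 9.43 pos [503.5 123.  171. ] err rot(tool,deg) [ 0.4  -0.02  8.27] F [ 0.1 -0.3 -0.4] gap 0.704
[-0.0446, 0.0046, 0.0024, 0.04, -0.0, 0.92]
[-0.0446, 0.0053, 0.0024, 0.04, -0.0, 0.92]
[-0.0445, 0.0061, 0.0024, 0.04, -0.0, 0.92]
[-0.0444, 0.0068, 0.0024, 0.04, -0.0, 0.92]
[-0.0442, 0.0075, 0.0024, 0.04, -0.0, 0.92]
[-0.0441, 0.0082, 0.0024, 0.04, -0.0, 0.92]
[-0.044, 0.0089, 0.0024, 0.04, -0.0, 0.92]
[-0.0438, 0.0096, 0.0023, 0.04, -0.0, 0.92]
[-0.0437, 0.0103, 0.0023, 0.04, -0.0, 0.92]
```

View pics/e_ov.png

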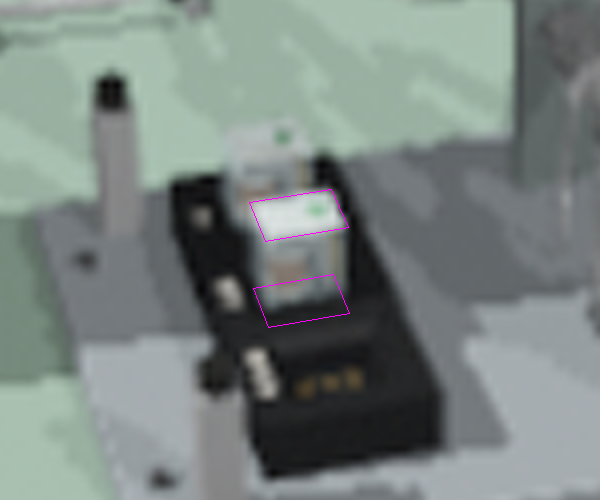

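Relay seated in socket 2: its top matches the predicted seated outline. Next is relay C.

>>> play_rows:
  steps:
    - [[-0.025,0.003,0.002,0,0,0.9],[-0.045,0.005,0.002,0,0,0.9],[-0.055,0.007,0.002,0,0,0.9],[-0.055,0.008,0.003,0,0,0.9],[-0.055,0.009,0.003,0,0,0.9],[-0.055,0.01,0.003,0,0,0.9],[-0.05,0.01,0.003,0,0,0.9],[-0.035,0.008,0.002,0,0,0.9],[-0.02,0.006,0.001,0,0,0.6],[-0.003,0.001,0,0,0,0.4]]

```text
t: 10.72
tcp_pos: [0.5643, -0.2766, 0.146]
tool_rot: [0.739, 0.673, -0.0, -0.001]
force: [-0.3, -0.0, 0.1]
finger_gap: 0.697
```

>>> play_rows:
  steps:
    - [[0,0,0,0,0,0],[0,0,0,0,0,0],[0,0,0,0,0,0]]
  fingers: 1.0

```text
t: 11.1
tcp_pos: [0.5647, -0.2749, 0.1475]
tool_rot: [0.738, 0.675, 0.0, -0.0]
force: [-0.9, 0.7, 0.1]
finger_gap: 0.997
```

```bash
python3 plan.py 566 -275.8 49 84.7 4
```

```text
t 11.1 pos [ 564.7 -274.9  147.5] err rot(tool,deg) [-0.01 -0.01  0.15] F [-0.9  0.7  0.1] gap 0.997
[-0.0002, 0.0003, 0.0246, -0.0, -0.0, 0.04]
[-0.0002, 0.0003, 0.0246, -0.0, -0.0, 0.04]
[-0.0002, 0.0003, 0.0246, -0.0, -0.0, 0.04]
[-0.0002, 0.0003, 0.0246, -0.0, -0.0, 0.04]
```

>>> play_rows:
  steps:
    - [[-0.001,0.0014,0.025,0,0,0],[0,0,0.03,0,0,0],[0,0,0.025,0,0,0],[0,0,0.0175,0,0,0],[0,0,0,0,0,0],[0,0,0,0,0,0]]

```text
t: 11.85
tcp_pos: [0.5666, -0.2776, 0.0506]
tool_rot: [0.739, 0.674, 0.0, 0.001]
force: [-0.1, 0.4, 0.3]
finger_gap: 1.002
```

```bash
python3 plan.py 566 -275.8 49 84.7 1;  python3 - <<'E'
from station import manip
from h import *
for n,(l,t,r,b) in dict(side=(240,260,420,400)).items():
    s=manip.snapshot(n); cv2.imwrite(f"pics/f_{n}.png",cv2.resize(s["img"][t:b,l:r,::-1],None,fx=4,fy=4,interpolation=cv2.INTER_CUBIC))
E
```

```text
t 11.85 pos [ 566.6 -277.6   50.6] err rot(tool,deg) [0.08 0.05 0.08] F [-0.1  0.4  0.3] gap 1.002
[0.0017, -0.0008, 0.0016, 0.08, 0.05, 0.08]
```

View pics/f_side.png

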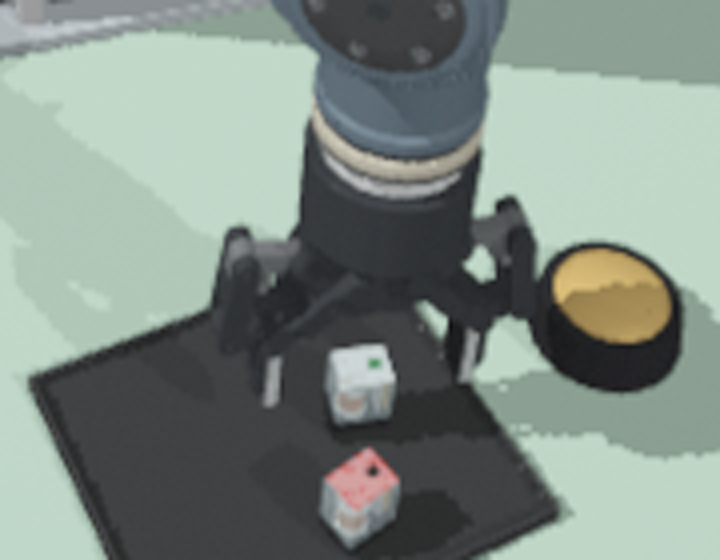

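>>> play_rows:
  steps:
    - [[0.001,0,0.001,0,0,0],[0,0,0,0,0,0],[0,0,0,0,0,0],[0,0,0,0,0,0],[0,0,0,0,0,0],[0,0,0,0,0,0]]
  fingers: 0
  squeeze: 40

```text
t: 12.65
tcp_pos: [0.5663, -0.2765, 0.0492]
tool_rot: [0.739, 0.674, 0.0, 0.0]
force: [-0.5, 0.1, 3.2]
finger_gap: 0.318
```

```bash
python3 plan.py 566 -275.8 49 84.7 1;  python3 - <<'E'
from station import manip
from h import *
for n,(l,t,r,b) in dict(side=(240,260,420,400)).items():
    s=manip.snapshot(n); cv2.imwrite(f"pics/g_{n}.png",cv2.resize(s["img"][t:b,l:r,::-1],None,fx=4,fy=4,interpolation=cv2.INTER_CUBIC))
E
```

```text
t 12.65 pos [ 566.3 -276.5   49.2] err rot(tool,deg) [0.03 0.02 0.06] F [-0.5  0.1  3.2] gap 0.318
[0.0007, -0.0004, 0.0002, 0.03, 0.02, 0.06]
```

View pics/g_side.png

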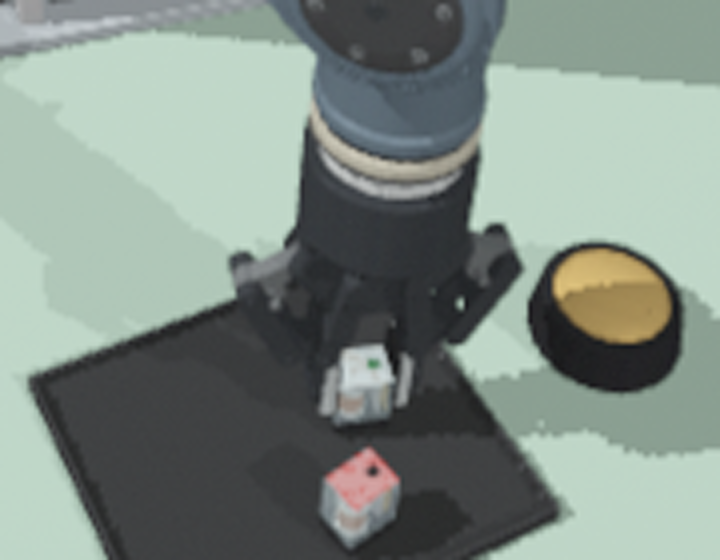

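>>> play_rows:
  steps:
    - [[0,0,-0.015,0,0,0],[0,0,-0.03,0,0,0],[0,0,-0.03,0,0,0],[0,0,-0.025,0,0,0],[0,0,0,0,0,0]]

```text
t: 13.32
tcp_pos: [0.5673, -0.2771, 0.1514]
tool_rot: [0.739, 0.674, 0.001, 0.003]
force: [-0.3, -1.3, -0.3]
finger_gap: 0.316
```

```bash
python3 plan.py 503.8 78.6 150 93 9
```

```text
t 13.32 pos [ 567.3 -277.1  151.4] err rot(tool,deg) [ 0.25  0.17 -8.23] F [-0.3 -1.3 -0.3] gap 0.316
[0.0387, -0.0106, 0.0, 0.03, 0.02, -0.91]
[0.0389, -0.01, 0.0, 0.03, 0.02, -0.91]
[0.039, -0.0094, 0.0, 0.03, 0.02, -0.91]
[0.0392, -0.0088, 0.0001, 0.03, 0.02, -0.91]
[0.0393, -0.0081, 0.0001, 0.03, 0.02, -0.91]
[0.0394, -0.0075, 0.0001, 0.03, 0.02, -0.91]
[0.0396, -0.0069, 0.0001, 0.03, 0.02, -0.91]
[0.0397, -0.0062, 0.0001, 0.03, 0.02, -0.91]
[0.0398, -0.0056, 0.0001, 0.03, 0.02, -0.91]
```

>>> play_rows:
  steps:
    - [[0.02,-0.005,0,0,0,-0.8],[0.04,-0.01,0,0,0,-0.9],[0.047,-0.012,0,0,0,-0.9],[0.05,-0.011,0,0,0,-0.9],[0.05,-0.01,0,0,0,-0.9],[0.05,-0.009,0,0,0,-0.9],[0.045,-0.008,0,0,0,-0.9],[0.03,-0.005,0,0,0,-0.9],[0.018,-0.003,0,0,0,-0.8],[0.004,-0.001,0,0,0,-0.4]]

```text
t: 14.58
tcp_pos: [0.502, 0.0812, 0.1481]
tool_rot: [0.687, 0.727, -0.001, -0.001]
force: [0.3, -0.2, -0.8]
finger_gap: 0.313
```

>>> play_rows:
  steps:
    - [[0,0,0,0,0,0],[0,0,0,0,0,0],[0,0,0,0,0,0]]

```text
t: 14.95
tcp_pos: [0.5036, 0.0791, 0.1488]
tool_rot: [0.689, 0.725, 0.0, 0.0]
force: [-1.4, -0.1, 0.2]
finger_gap: 0.323
```

```bash
python3 plan.py 503.8 78.6 97 93 3
```

```text
t 14.95 pos [503.6  79.1 148.8] err rot(tool,deg) [ 0.02  0.01 -0.02] F [-1.4 -0.1  0.2] gap 0.323
[-0.0002, 0.0001, 0.0173, 0.01, 0.0, -0.01]
[-0.0002, 0.0001, 0.0173, 0.01, 0.0, -0.01]
[-0.0002, 0.0001, 0.0173, 0.01, 0.0, -0.01]
```

>>> play_rows:
  steps:
    - [[-0.0005,0,0.02,0,0,0],[0,0,0.02,0,0,0],[0,0,0.012,0,0,0],[0,0,0,0,0,0],[0,0,0,0,0,0]]

```text
t: 15.58
tcp_pos: [0.5037, 0.0793, 0.0972]
tool_rot: [0.688, 0.726, 0.0, 0.0]
force: [0.8, -0.4, -0.4]
finger_gap: 0.317
```

```bash
python3 plan.py 503.8 78.6 90 93 1; python3 - <<'E'
from station import manip
from h import *
for n,(l,t,r,b) in dict(side=(200,130,360,280)).items():
    s=manip.snapshot(n); cv2.imwrite(f"pics/i_{n}.png",cv2.resize(s["img"][t:b,l:r,::-1],None,fx=4,fy=4,interpolation=cv2.INTER_CUBIC))
E
python3 ov.py pics/i_side.png 503.8 78.6 93 3 200 130 pics/i_ov.png
```

```text
t 15.57 pos [503.7  79.3  97.2] err rot(tool,deg) [0.05 0.01 0.05] F [ 0.8 -0.4 -0.4] gap 0.317
[-0.0007, 0.0, 0.0072, 0.05, 0.01, 0.05]
```

View pics/i_ov.png

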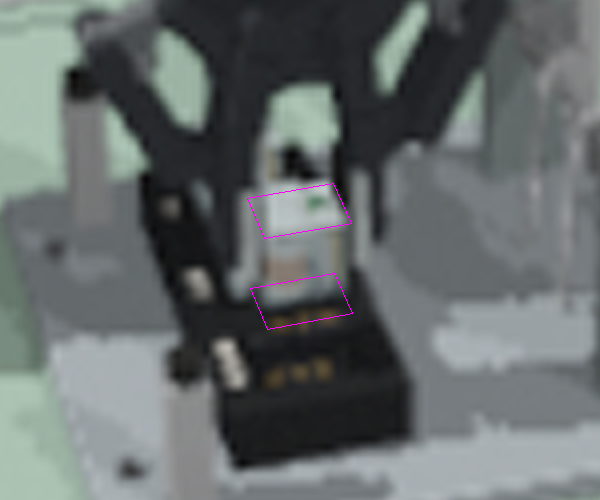

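>>> play_rows:
  steps:
    - [[-0.0005,0,0.008,0,0,0],[0,0,0.008,0,0,0],[0,0,0.005,0,0,0],[0,0,0,0,0,0]]

```text
t: 16.12
tcp_pos: [0.5029, 0.079, 0.0752]
tool_rot: [0.688, 0.726, -0.0, -0.001]
force: [-0.8, -0.0, -0.8]
finger_gap: 0.317
```

>>> play_rows:
  steps:
    - [[0,0,0.003,0,0,0],[0,0,0.003,0,0,0],[0,0,0.002,0,0,0],[0,0,0,0,0,0]]

```text
t: 16.62
tcp_pos: [0.5033, 0.079, 0.0682]
tool_rot: [0.688, 0.726, 0.0, 0.0]
force: [-1.6, -0.8, 3.6]
finger_gap: 0.318
```

>>> play_rows:
  steps:
    - [[0,0,0,0,0,0],[0,0,0,0,0,0],[0,0,0,0,0,0],[0,0,-0.02,0,0,0],[0,0,-0.04,0,0,0],[0,0,-0.055,0,0,0],[0,0,-0.055,0,0,0],[0,0,-0.055,0,0,0],[0,0,-0.04,0,0,0],[0,0,-0.005,0,0,0]]
  fingers: 0.7

```text
t: 17.88
tcp_pos: [0.5047, 0.079, 0.3411]
tool_rot: [0.688, 0.726, 0.002, 0.003]
force: [-0.1, -0.4, -0.3]
finger_gap: 0.704
```

```bash
python3 - <<'E'
from station import manip
from h import *
from fit import W
for n,(l,t,r,b) in dict(side=(200,130,360,280)).items():
    s=manip.snapshot(n); cv2.imwrite(f"pics/j_{n}.png",cv2.resize(s["img"][t:b,l:r,::-1],None,fx=4,fy=4,interpolation=cv2.INTER_CUBIC))
p=[.5015,.1225,np.radians(3)]
print(W(p,[(141.3,0,260.3),(141.3,-75,260.3),(141.3,75,260.3)])*1000)
print(proj(s,W(p,[(141.3,0,260.3),(141.3,-75,260.3),(141.3,75,260.3)])))
print(manip.pinpoint("grip_bar",s))
E
python3 ov.py pics/j_side.png 503.8 78.6 64 3 200 130 pics/j_ov.png
python3 plan.py 642.6 130 335 93 4
```

```text
[[642.60635326 129.89507062 260.3       ]
 [646.53154998  54.99785551 260.3       ]
 [638.68115654 204.79228572 260.3       ]]
[[310.60509938 152.34185189]
 [322.02610651 166.30120378]
 [300.48280913 139.96985965]]
[{'point': [311.0, 150.6], 'score': 0.64}]
t 17.98 pos [503.  79. 338.] err rot(tool,deg) [0.04 0.   0.06] F [-0.4 -0.2 -0.6] gap 0.697
[0.0109, 0.0355, 0.0008, 0.01, 0.0, 0.02]
[0.0109, 0.0355, 0.0008, 0.01, 0.0, 0.02]
[0.0109, 0.0355, 0.0008, 0.01, 0.0, 0.02]
[0.0109, 0.0355, 0.0007, 0.01, 0.0, 0.02]
```

View pics/j_ov.png

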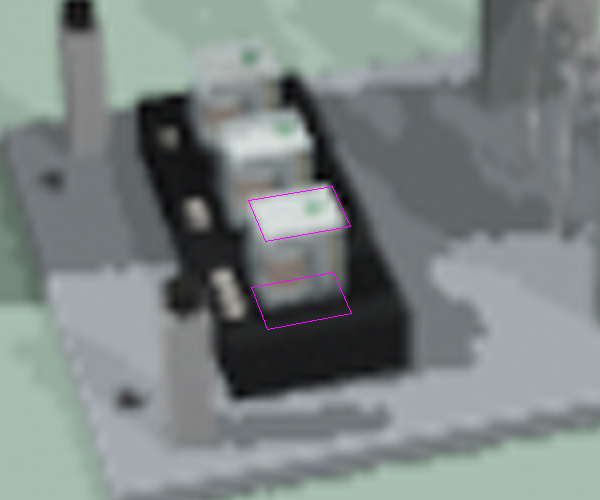

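View pics/j_side.png

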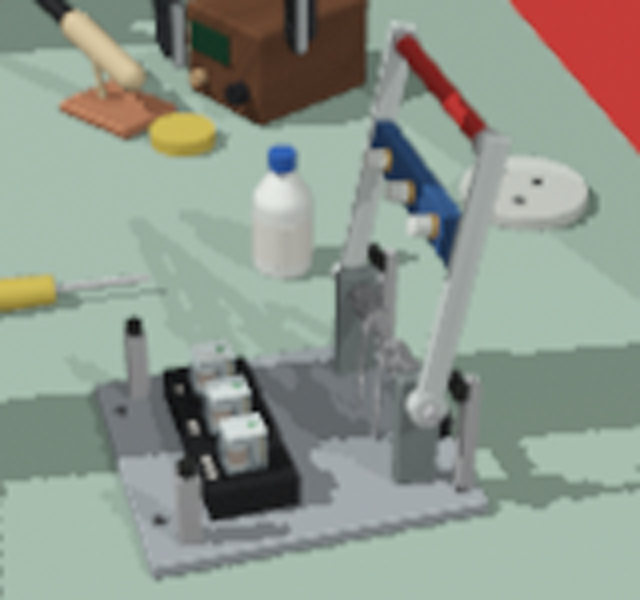

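```bash
python3 - <<'E'
from h import *
import pickle
S=pickle.load(open("s0.pkl","rb"))
from fit import W
p=[.5015,.1225,np.radians(3)]
q=W(p,[(141.3,0,260.3),(141.3,-75,260.3),(141.3,75,260.3)]);print(proj(S["top"],q))
def f(x): return np.r_[proj(S["top"],x)[0]-[219.2,155.2],proj(S["side"],x)[0]-[311.5,150.4]]
r=least_squares(f,q[0]);print(r.x,r.fun)
n="top";im=S[n]["img"].astype(int); m=(im[...,0]-im[...,1]>70); m[:145]=0;m[165:]=0;m[:,:180]=0;m[:,262:]=0
ys,xs=np.nonzero(m);print(xs.min(),xs.max(),xs.mean(),ys.mean(), [ys[xs==c].mean() for c in(195,219,245)])
n="side";im=S[n]["img"].astype(int); m=(im[...,0]-im[...,1]>50); m[:135]=0;m[170:]=0;m[:,:292]=0;m[:,327:]=0
ys,xs=np.nonzero(m);print(xs.min(),xs.max(),xs.mean(),ys.mean())
E
```

```text
[[221.06238725 154.47246708]
 [256.22130028 153.25520878]
 [185.89256752 155.69010299]]
[0.64247245 0.13298934 0.26312644] [ 0.21668169 -1.12181374 -1.26483684  0.3474521 ]
188 253 220.30722891566265 154.73192771084337 [np.float64(156.0), np.float64(155.0), np.float64(154.0)]
299 320 309.50314465408803 151.20754716981133
```

>>> play_rows:
  steps:
    - [[0.008,0.02,0,0,0,0],[0.012,0.04,0.001,0,0,0],[0.012,0.04,0.001,0,0,0],[0.009,0.03,0.001,0,0,0],[0.003,0.01,0,0,0,0],[0,0,0,0,0,0],[0,0,0,0,0,0]]

```text
t: 18.85
tcp_pos: [0.6394, 0.1301, 0.3343]
tool_rot: [0.688, 0.726, -0.001, -0.001]
force: [0.2, -0.2, 0.8]
finger_gap: 0.7
```

```bash
python3 plan.py 642.3 130 266 93 3;python3 - <<'E'
from station import manip
from h import *
for n,(l,t,r,b) in dict(side=(220,60,380,200)).items():
    s=manip.snapshot(n); cv2.imwrite(f"pics/k_{n}.png",cv2.resize(s["img"][t:b,l:r,::-1],None,fx=4,fy=4,interpolation=cv2.INTER_CUBIC))
E
```

```text
t 18.85 pos [639.4 130.1 334.3] err rot(tool,deg) [-0.13  0.01  0.05] F [ 0.2 -0.2  0.8] gap 0.7
[-0.0001, 0.001, 0.0228, -0.04, 0.0, 0.02]
[-0.0001, 0.001, 0.0228, -0.04, 0.0, 0.02]
[-0.0001, 0.001, 0.0228, -0.04, 0.0, 0.02]
```

View pics/k_side.png

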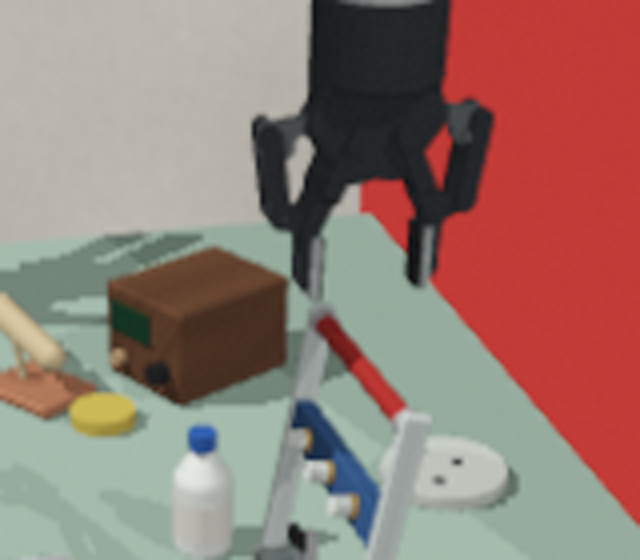

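>>> play_rows:
  steps:
    - [[0,0.0025,0.02,0,0,0],[0,0,0.03,0,0,0],[0,0,0.018,0,0,0],[0,0,0,0,0,0],[0,0,0,0,0,0]]

```text
t: 19.52
tcp_pos: [0.6435, 0.1304, 0.2681]
tool_rot: [0.688, 0.726, 0.001, 0.001]
force: [-0.6, 0.9, 0.6]
finger_gap: 0.704
```

>>> play_rows:
  steps:
    - [[0,0,0,0,0,0],[0,0,0,0,0,0],[0,0,0,0,0,0],[0,0,0,0,0,0],[0,0,0,0,0,0],[0,0,0,0,0,0]]
  fingers: 0
  squeeze: 30

```text
t: 20.27
tcp_pos: [0.6432, 0.1305, 0.2675]
tool_rot: [0.688, 0.726, 0.0, 0.0]
force: [-2.1, 0.4, 6.3]
finger_gap: 0.15
```

```bash
python3 plan.py 642.3 130 266 93 1;python3 - <<'E'
from station import manip
from h import *
for n,(l,t,r,b) in dict(side=(220,60,380,200)).items():
    s=manip.snapshot(n); cv2.imwrite(f"pics/l_{n}.png",cv2.resize(s["img"][t:b,l:r,::-1],None,fx=4,fy=4,interpolation=cv2.INTER_CUBIC))
E
```

```text
t 20.27 pos [643.2 130.5 267.5] err rot(tool,deg) [0.01 0.   0.07] F [-2.1  0.4  6.3] gap 0.15
[-0.0005, -0.0009, 0.0015, 0.01, 0.0, 0.07]
```

View pics/l_side.png

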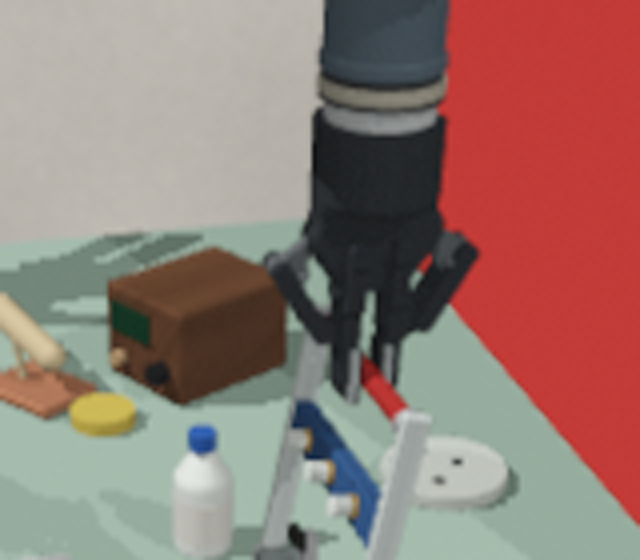

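```bash
python3 - <<'E'
import numpy as np
ph=np.array([0,3,7]+list(range(12,97,5))+[97,98.5,100])
ph=np.unique(ph)
a=np.radians(ph-10); P=np.c_[110-180*np.sin(a),83+180*np.cos(a)]
d=np.diff(P,axis=0)
for k,(x,z) in zip(ph[1:],d): print(k,[0,round(x/1000,4),round(-z/1000,4),0,0,0])
E
```

```text
3.0 [0, np.float64(-0.0093), np.float64(-0.0014), 0, 0, 0]
7.0 [0, np.float64(-0.0125), np.float64(-0.0011), 0, 0, 0]
12.0 [0, np.float64(-0.0157), np.float64(-0.0001), 0, 0, 0]
17.0 [0, np.float64(-0.0157), np.float64(0.0012), 0, 0, 0]
22.0 [0, np.float64(-0.0155), np.float64(0.0026), 0, 0, 0]
27.0 [0, np.float64(-0.0152), np.float64(0.0039), 0, 0, 0]
32.0 [0, np.float64(-0.0148), np.float64(0.0052), 0, 0, 0]
37.0 [0, np.float64(-0.0143), np.float64(0.0065), 0, 0, 0]
42.0 [0, np.float64(-0.0137), np.float64(0.0077), 0, 0, 0]
47.0 [0, np.float64(-0.0129), np.float64(0.0089), 0, 0, 0]
52.0 [0, np.float64(-0.0121), np.float64(0.01), 0, 0, 0]
57.0 [0, np.float64(-0.0112), np.float64(0.011), 0, 0, 0]
62.0 [0, np.float64(-0.0102), np.float64(0.0119), 0, 0, 0]
67.0 [0, np.float64(-0.0091), np.float64(0.0128), 0, 0, 0]
72.0 [0, np.float64(-0.008), np.float64(0.0135), 0, 0, 0]
77.0 [0, np.float64(-0.0068), np.float64(0.0142), 0, 0, 0]
82.0 [0, np.float64(-0.0055), np.float64(0.0147), 0, 0, 0]
87.0 [0, np.float64(-0.0042), np.float64(0.0151), 0, 0, 0]
92.0 [0, np.float64(-0.0029), np.float64(0.0154), 0, 0, 0]
97.0 [0, np.float64(-0.0015), np.float64(0.0156), 0, 0, 0]
98.5 [0, np.float64(-0.0002), np.float64(0.0047), 0, 0, 0]
100.0 [0, np.float64(-0.0001), np.float64(0.0047), 0, 0, 0]
```

>>> play_rows:
  steps:
    - [[0,-0.0093,-0.0014,0,0,0],[0,-0.0125,-0.001,0,0,0],[0,-0.0157,0,0,0,0],[0,-0.0157,0.0012,0,0,0],[0,-0.0155,0.0026,0,0,0]]

```text
t: 20.95
tcp_pos: [0.5786, 0.127, 0.2681]
tool_rot: [0.688, 0.726, 0.005, 0.005]
force: [4.6, 1.8, 6.8]
finger_gap: 0.15
```

```bash
cat > ph.py <<'E'
from station import manip
from fit import W
import numpy as np
s=manip.sense(); p=s["tcp_pos"]*1000; c,sn=np.cos(np.radians(3)),np.sin(np.radians(3))
dx,dy=p[0]-501.5,p[1]-122.5
xf,yf=c*dx+sn*dy,-sn*dx+c*dy; z=p[2]-6.5
print("t",s["t"],"xf",xf,"yf",yf,"zbar",z,"phi",10+np.degrees(np.arctan2(110-xf,z-83)),"r",np.hypot(110-xf,z-83),"F",s["force"].round(1),"Tq",s["ft_torque"].round(2),"gap",s["finger_gap"])
E
python3 ph.py
```

```text
t 20.95 xf 77.18970514384097 yf 0.5093152612604559 zbar 261.64886399776736 phi 20.406854460868555 r 181.63681360407332 F [4.6 1.8 6.8] Tq [ 0.14 -1.21 -0.01] gap 0.1499033120216094
```

>>> play_rows:
  steps:
    - [[0,-0.0152,0.0039,0,0,0],[0,-0.0148,0.0052,0,0,0],[0,-0.0143,0.0065,0,0,0],[0,-0.0137,0.0077,0,0,0],[0,-0.0129,0.0089,0,0,0],[0,-0.0121,0.01,0,0,0],[0,-0.0112,0.011,0,0,0],[0,-0.0102,0.0119,0,0,0]]

```text
t: 21.95
tcp_pos: [0.4733, 0.1214, 0.2017]
tool_rot: [0.688, 0.726, 0.003, 0.003]
force: [3.7, 1.2, 5.9]
finger_gap: 0.151
```

```bash
python3 ph.py
```

```text
t 21.95 xf -28.245286775683983 yf 0.3567237486517263 zbar 195.20293082011509 phi 60.93645225320104 r 178.04846812122432 F [3.7 1.2 5.9] Tq [ 0.11 -0.97 -0.01] gap 0.1508663977265947
```

>>> play_rows:
  steps:
    - [[0,-0.0091,0.0128,0,0,0],[0,-0.008,0.0135,0,0,0],[0,-0.0068,0.0142,0,0,0],[0,-0.0055,0.0147,0,0,0],[0,-0.0042,0.0151,0,0,0],[0,-0.002,0.012,0,0,0],[0,0,0,0,0,0],[0,0,0,0,0,0]]

```text
t: 22.95
tcp_pos: [0.4354, 0.1194, 0.1187]
tool_rot: [0.688, 0.726, 0.001, 0.001]
force: [-0.7, -0.4, 6.1]
finger_gap: 0.154
```

```bash
python3 ph.py
```

```text
t 22.95 xf -66.1633087651018 yf 0.33425687066724086 zbar 112.15271759930995 phi 90.603459805335 r 178.55921230363253 F [-0.7 -0.4  6.1] Tq [-0.03 -0.23 -0.02] gap 0.15442203795677215
```

>>> play_rows:
  steps:
    - [[0,-0.002,0.01,0,0,0],[0,-0.001,0.01,0,0,0],[0,0,0.005,0,0,0],[0,0,0.003,0,0,0],[0,0,0,0,0,0],[0,0,0,0,0,0]]
  squeeze: 50

```text
t: 23.7
tcp_pos: [0.4321, 0.1192, 0.0907]
tool_rot: [0.688, 0.726, 0.0, 0.001]
force: [-0.1, -0.7, 6.1]
finger_gap: 0.148
```

```bash
python3 ph.py
```

```text
t 23.7 xf -69.46542765327679 yf 0.3111145419097414 zbar 84.19793604984646 phi 99.61755497247142 r 179.469425734728 F [-0.1 -0.7  6.1] Tq [-0.04 -0.13 -0.05] gap 0.1477427626831269
```

>>> play_rows:
  steps:
    - [[0,0,0.002,0,0,0],[0,0,0,0,0,0],[0,0,0.002,0,0,0],[0,0,0,0,0,0]]

```text
t: 24.2
tcp_pos: [0.432, 0.1192, 0.087]
tool_rot: [0.688, 0.726, 0.001, 0.001]
force: [-1.6, -1.7, 10.8]
finger_gap: 0.143
```

```bash
python3 ph.py;  python3 - <<'E'
from station import manip
from h import *
for n,(l,t,r,b) in dict(side=(190,150,340,280)).items():
    s=manip.snapshot(n); cv2.imwrite(f"pics/m_{n}.png",cv2.resize(s["img"][t:b,l:r,::-1],None,fx=5,fy=4.5,interpolation=cv2.INTER_CUBIC))
E
```

```text
t 24.2 xf -69.55112755146143 yf 0.3301412239267587 zbar 80.51710886383913 phi 100.79225409693483 r 179.56829384219031 F [-1.6 -1.7 10.8] Tq [-0.05 -0.15  0.02] gap 0.1431812203525129
```

View pics/m_side.png

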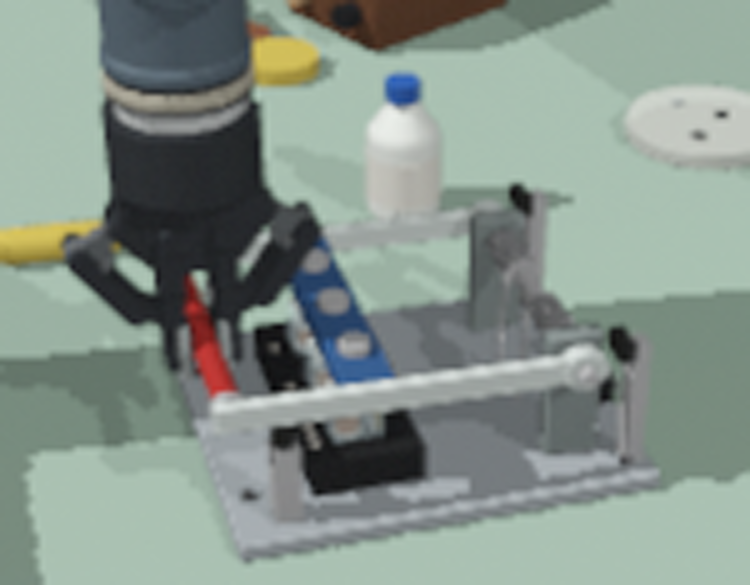

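>>> play_rows:
  steps:
    - [[0,0,0.002,0,0,0],[0,0,0,0,0,0],[0,0,0,0,0,0]]

```text
t: 24.62
tcp_pos: [0.432, 0.1192, 0.0852]
tool_rot: [0.688, 0.726, 0.001, 0.001]
force: [-2.1, -0.3, 12.9]
finger_gap: 0.147
```

```bash
python3 ph.py
```

```text
t 24.625 xf -69.59041124962708 yf 0.33170670574561756 zbar 78.72047259889064 phi 101.36506432233111 r 179.64139324662074 F [-2.1 -0.3 12.9] Tq [-0.05 -0.1  -0.04] gap 0.14703001762480392
```

```bash
cat > an.py <<'E'
import sys
from station import manip
from h import *
from fit import W
s=manip.snapshot("side"); name=sys.argv[1]
l,t,r,b=190,150,340,280; k=10
im=cv2.resize(s["img"][t:b,l:r,::-1],None,fx=k,fy=k,interpolation=cv2.INTER_CUBIC)
cv2.imwrite(f"pics/{name}_raw.png",s["img"][:,:,::-1])
p=[.5015,.1225,np.radians(3)]
for ph,col in((97,(0,255,255)),(98.5,(0,160,0)),(100,(255,0,255)),(101.5,(0,0,255))):
    a=np.radians(ph-10)
    d=np.array([-np.sin(a),np.cos(a)]); nrm=np.array([d[1],-d[0]])  # axis, perpendicular
    for y in(-83.5,):
        for off in(9,-9):
            P=[(110+d[0]*L+nrm[0]*off,y,83+d[1]*L+nrm[1]*off) for L in(0,187)]
            q=np.round((proj(s,W(p,P))-[l,t]+.5)*k).astype(int); cv2.line(im,tuple(map(int,q[0])),tuple(map(int,q[1])),col,1)
cv2.imwrite(f"pics/{name}.png",im[700:1100,150:950] if 0 else im[650:1150,350:1150])
E
python3 an.py n1; python3 ph.py
```

```text
t 24.675 xf -69.60108369277486 yf 0.32733331972759494 zbar 78.716474418439 phi 101.36625799939361 r 179.65215794703667 F [-1.1 -1.6 12.3] Tq [-0.08 -0.12 -0.  ] gap 0.14613422643795493
```

View pics/n1.png

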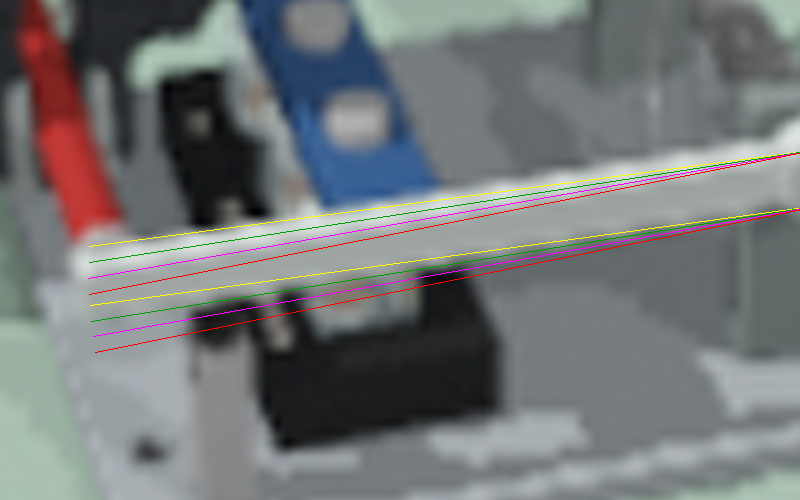

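```bash
python3 - <<'E'
import cv2,numpy as np
a=cv2.imread("pics/n1_raw.png")[150:280,190:340]
m=cv2.imread("pics/m_side.png"); m=cv2.resize(m,(150,130),interpolation=cv2.INTER_AREA)
z=lambda x:cv2.resize(x[20:110,20:100],None,fx=5,fy=6,interpolation=cv2.INTER_CUBIC)
cv2.imwrite("pics/cmp.png",np.hstack([z(m),z(a)]))
print(cv2.phaseCorrelate(m[80:95,40:60,2].astype(np.float64),a[80:95,40:60,2].astype(np.float64)))
E
```

```text
((0.13612537170585348, 1.021071921012731), 0.9368756309265882)
```

View pics/cmp.png

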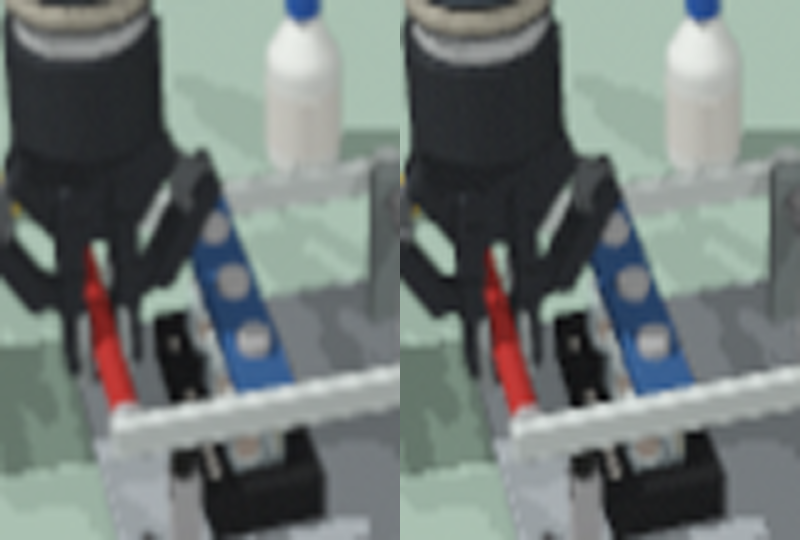

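>>> play_rows:
  steps:
    - [[0,0,0.002,0,0,0],[0,0,0.001,0,0,0],[0,0,0,0,0,0],[0,0,0,0,0,0]]

```text
t: 25.18
tcp_pos: [0.4319, 0.1192, 0.0822]
tool_rot: [0.688, 0.726, 0.0, 0.001]
force: [-0.6, -0.5, 11.6]
finger_gap: 0.147
```

```bash
python3 an.py n2; python3 ph.py
```

```text
t 25.225 xf -69.67101243962365 yf 0.3358838411088314 zbar 75.67847444455212 phi 102.33349022625443 r 179.820125257265 F [-1.5 -0.5 12.8] Tq [-0.12  0.11 -0.01] gap 0.1471124438988031
```

View pics/n2.png

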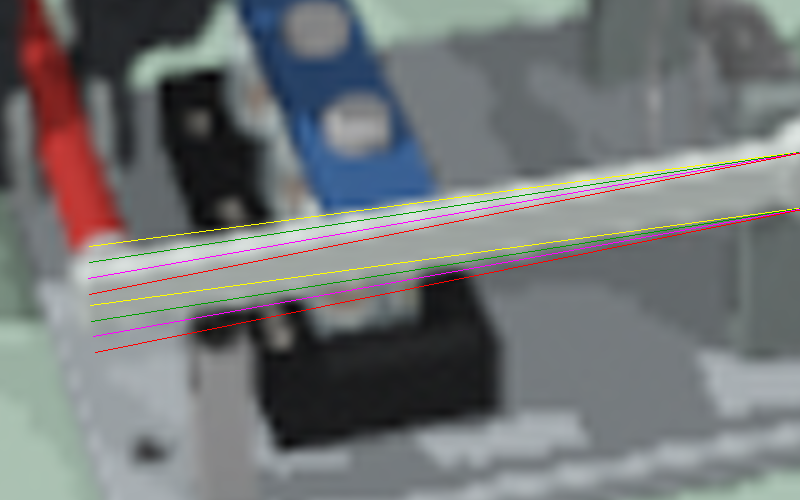

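>>> play_rows:
  steps:
    - [[0,0,0,0,0,0],[0,0,0.001,0,0,0],[0,0,0.001,0,0,0],[0,0,0,0,0,0]]
  squeeze: 110

```text
t: 25.72
tcp_pos: [0.4319, 0.1192, 0.0813]
tool_rot: [0.688, 0.726, 0.001, 0.001]
force: [-2.7, -1.3, 24.5]
finger_gap: 0.132
```

```bash
python3 ph.py; python3 an.py n3;  python3 - <<'E'
import cv2,numpy as np
I=[cv2.imread(f"pics/n{i}_raw.png")[150:280,190:340,2].astype(np.float64) for i in(1,2,3)]
for a,b in((0,1),(1,2)):
    print(cv2.phaseCorrelate(I[a][80:95,40:60].copy(),I[b][80:95,40:60].copy()),"beam",cv2.phaseCorrelate(I[a][50:85,62:80].copy(),I[b][50:85,62:80].copy()))
E
```

```text
t 25.725 xf -69.64540321932418 yf 0.32953266159287864 zbar 74.75471559067843 phi 102.62789181756334 r 179.83452286150225 F [-2.7 -1.3 24.5] Tq [-0.11  0.34  0.03] gap 0.1319829170558145
((0.14429020859218156, 0.9637171034931544), 0.9335379485640766) beam ((-0.08044051762794346, 0.27257338984473023), 0.9536126520182752)
((0.0716349571595778, 0.6828020846981335), 0.9419863772034531) beam ((-0.01977703641554207, 0.04899227409144302), 0.991548739364896)
```

View pics/n3.png

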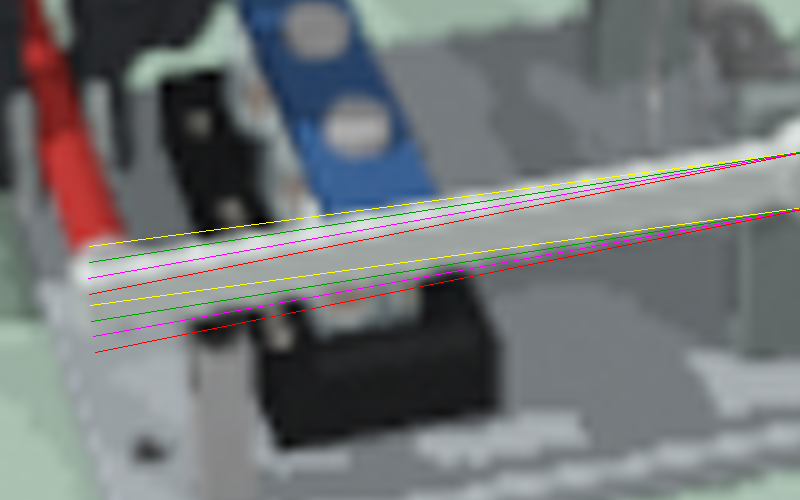

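```bash
cat > ed.py <<'E'
import sys
from h import *
import pickle
S=pickle.load(open("s0.pkl","rb"));s=S["side"]
from fit import W
p=[.5015,.1225,np.radians(3)]
im=cv2.imread(f"pics/{sys.argv[1]}_raw.png")
l,t,r,b=220,205,290,250;k=11
z=cv2.resize(im[t:b,l:r],None,fx=k,fy=k,interpolation=cv2.INTER_CUBIC)
a=np.linspace(0,2*np.pi,40)
for zz,c in((74,(0,255,0)),(62,(0,255,255))):
    q=np.round((proj(s,W(p,np.c_[-46+6*np.cos(a),-80+6*np.sin(a),0*a+zz]))-[l,t]+.5)*k).astype(int);cv2.polylines(z,[q.reshape(-1,1,2)],True,c,1)
cv2.imwrite("pics/ed_%s.png"%sys.argv[1],z)
# lower edge of rail: strongest falling gradient near prediction
g=cv2.cvtColor(im,cv2.COLOR_BGR2GRAY).astype(float)
pts=[]
a=np.radians(89); 
for L in range(20,176,4):
    # predicted px for phi=100 bottom edge
    q=proj(s,W(p,[(110-L,-83.5,74)]))[0]; c=int(round(q[0]))
    col=g[:,c]; r0=int(q[1])-6; d=col[r0:r0+12]-col[r0+1:r0+13]
    i=int(np.argmax(d)); 
    if 0<i<11:
        y0,y1,y2=d[i-1],d[i],d[i+1]; o=.5*(y0-y2)/(y0-2*y1+y2) if y0-2*y1+y2 else 0
        q2=proj(s,W(p,[(110-L-1,-83.5,74)]))[0]; 
        pred=q[1]+(c-q[0])*(q2[1]-q[1])/(q2[0]-q[0])
        pts.append((L,round(r0+i+o+.5-pred,2),round(y1)))
print(pts)
E
python3 ed.py n3; python3 ed.py n1 | head -c 300
```

```text
[(20, np.float64(-5.02), 35), (24, np.float64(-0.25), 36), (28, np.float64(-0.46), 28), (32, np.float64(-4.84), 29), (36, np.float64(-0.13), 40), (40, np.float64(-0.35), 37), (44, np.float64(-0.5), 31), (48, np.float64(-4.94), 32), (52, np.float64(-0.25), 38), (56, np.float64(-0.46), 32), (60, np.float64(-4.82), 29), (64, np.float64(-4.98), 36), (68, np.float64(-0.4), 35), (72, np.float64(-0.48), 30), (76, np.float64(-4.89), 33), (80, np.float64(-0.24), 38), (84, np.float64(-0.45), 35), (88, np.float64(-4.82), 30), (92, np.float64(0.23), 45), (96, np.float64(-0.16), 86), (100, np.float64(0.15), 64), (104, np.float64(0.21), 89), (108, np.float64(3.78), 38), (112, np.float64(3.75), 41), (116, np.float64(3.9), 40), (120, np.float64(4.01), 54), (124, np.float64(3.9), 79), (132, np.float64(-4.89), 31), (136, np.float64(-0.08), 99), (144, np.float64(0.15), 50), (148, np.float64(0.17), 101), (152, np.float64(-0.19), 76), (156, np.float64(0.16), 61), (160, np.float64(0.25), 95), (164, np.float64(-5.05), 33), (168, np.float64(-5.08), 26), (172, np.float64(-4.87), 26)]
[(20, np.float64(-5.08), 34), (24, np.float64(-0.2), 40), (28, np.float64(-0.64), 31), (32, np.float64(-0.62), 30), (36, np.float64(-5.18), 34), (40, np.float64(-0.33), 39), (44, np.float64(-0.76), 35), (48, np.float64(-0.81), 32), (52, np.float64(-5.27), 34), (56, np.float64(-0.66), 37), (60, np.fl
```

View pics/ed_n3.png

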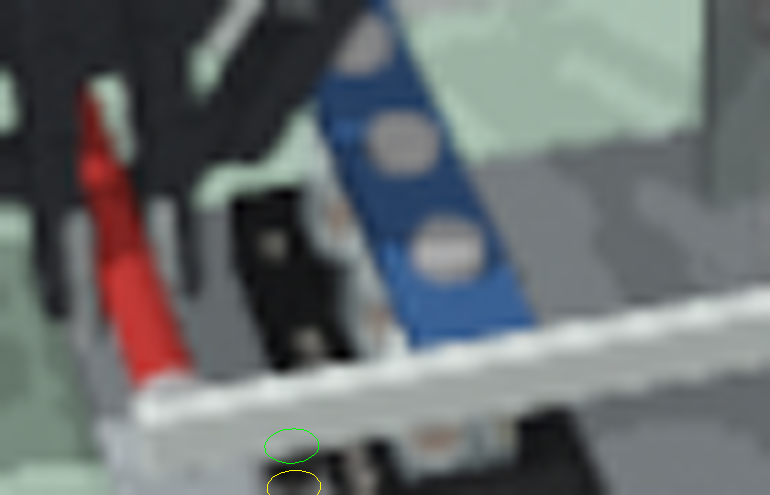

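```bash
python3 - <<'E'
from h import *
import pickle
S=pickle.load(open("s0.pkl","rb"));s=S["side"]
im=cv2.imread("pics/n3_raw.png")
l,t,r,b=200,215,240,255
cv2.imwrite("pics/post_n3.png",cv2.resize(im[210:245,215:265],None,fx=14,fy=14,interpolation=cv2.INTER_NEAREST))
E
```

```text
(no output)
```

View pics/post_n3.png

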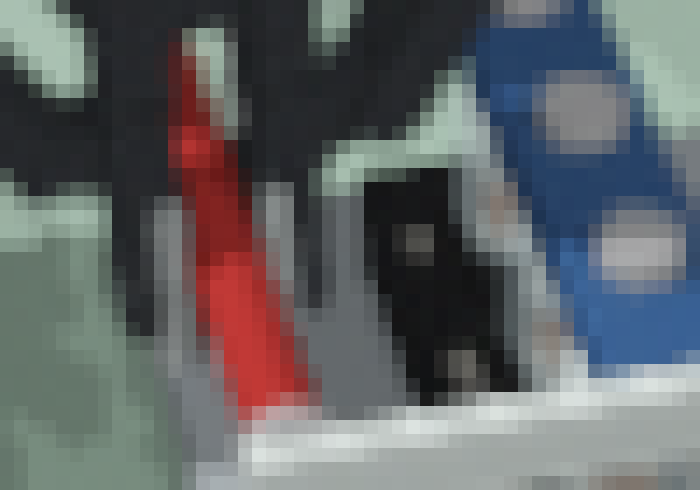

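>>> play_rows:
  steps:
    - [[0,0,0,0,0,0],[0,0,0,0,0,0],[0,0,0,0,0,0],[0,0,0,0,0,0],[0,0,0,0,0,0],[0,0,0,0,0,0],[0,0,0,0,0,0],[0,0,0,0,0,0]]

```text
t: 26.78
tcp_pos: [0.4319, 0.1192, 0.0813]
tool_rot: [0.688, 0.726, 0.001, 0.001]
force: [-1.7, -0.9, 23.7]
finger_gap: 0.13
```

```bash
python3 ph.py; python3 an.py n4; python3 ed.py n4; python3 ed.py n2 ; python3 - <<'E'
from station import manip
import cv2
s=manip.snapshot("top"); cv2.imwrite("pics/n4_top.png",s["img"][:,:,::-1])
cv2.imwrite("pics/n4_side_full.png",cv2.imread("pics/n4_raw.png"))
E
```

```text
t 26.775 xf -69.65889160969643 yf 0.3571968515661754 zbar 74.78210988355944 phi 102.6189766694214 r 179.84674323542959 F [-1.7 -0.9 23.7] Tq [-0.07  0.37  0.01] gap 0.12995467528679772
[(20, np.float64(-5.01), 35), (24, np.float64(-0.25), 36), (28, np.float64(-0.42), 30), (32, np.float64(-4.9), 30), (36, np.float64(-0.14), 40), (40, np.float64(-0.36), 37), (44, np.float64(-0.5), 30), (48, np.float64(-4.93), 33), (52, np.float64(-0.28), 37), (56, np.float64(-0.51), 33), (60, np.float64(-4.81), 30), (64, np.float64(-0.15), 37), (68, np.float64(-0.36), 37), (72, np.float64(-0.49), 30), (76, np.float64(-4.87), 33), (80, np.float64(-0.29), 37), (84, np.float64(-0.45), 35), (88, np.float64(-4.79), 30), (92, np.float64(0.22), 49), (96, np.float64(-0.16), 87), (100, np.float64(0.14), 63), (104, np.float64(0.21), 88), (108, np.float64(3.79), 38), (112, np.float64(3.82), 41), (116, np.float64(3.96), 40), (120, np.float64(3.99), 53), (124, np.float64(3.88), 78), (132, np.float64(-4.87), 33), (136, np.float64(-0.08), 99), (140, np.float64(-0.3), 73), (144, np.float64(0.12), 47), (148, np.float64
[... 569 characters left out ...]
2, np.float64(-0.65), 31), (76, np.float64(-4.95), 28), (80, np.float64(-0.21), 42), (84, np.float64(-0.44), 38), (88, np.float64(-0.56), 31), (92, np.float64(0.07), 34), (96, np.float64(-0.2), 99), (100, np.float64(-0.43), 74), (104, np.float64(-0.23), 57), (108, np.float64(3.79), 38), (112, np.float64(3.72), 40), (116, np.float64(3.96), 39), (120, np.float64(3.99), 52), (124, np.float64(3.9), 77), (132, np.float64(3.63), 28), (136, np.float64(-0.08), 105), (140, np.float64(-0.34), 89), (144, np.float64(-0.34), 46), (148, np.float64(0.02), 71), (152, np.float64(-0.2), 99), (156, np.float64(-0.45), 74), (160, np.float64(-0.49), 65), (164, np.float64(-5.25), 32), (168, np.float64(-5.35), 32)]
```

View pics/n4_top.png

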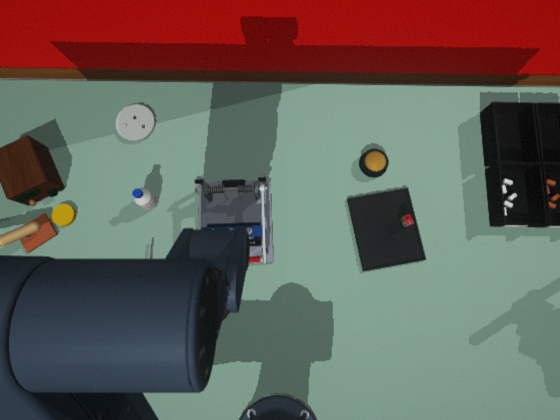

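View pics/n4_side_full.png

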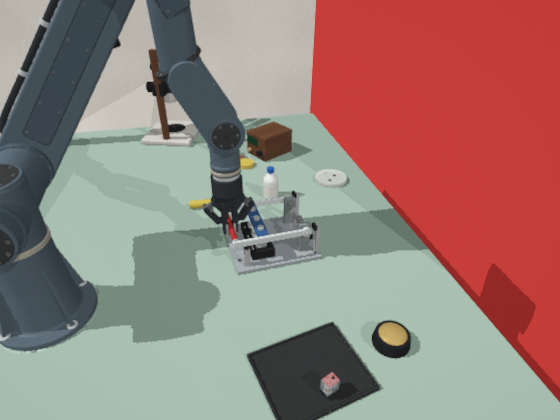

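>>> play_rows:
  steps:
    - [[0,0,0.0005,0,0,0],[0,0,0,0,0,0],[0,0,0,0,0,0]]

```text
t: 27.25
tcp_pos: [0.4319, 0.1192, 0.0811]
tool_rot: [0.688, 0.726, 0.001, 0.001]
force: [-3.2, -1.3, 27.3]
finger_gap: 0.131
```

```bash
python3 ph.py; python3 an.py n5; python3 - <<'E'
import cv2,numpy as np
I=[cv2.imread(f"pics/n{i}_raw.png")[150:280,190:340,2].astype(np.float64) for i in(3,4,5)]
for a,b in((0,1),(1,2)): print(cv2.phaseCorrelate(I[a][80:95,40:60].copy(),I[b][80:95,40:60].copy()))
E
```

```text
t 27.25 xf -69.65301312646635 yf 0.3400352979445054 zbar 74.59593002983134 phi 102.6783127887671 r 179.84947460996872 F [-3.2 -1.3 27.3] Tq [-0.11  0.4   0.02] gap 0.13094954184774343
((0.04131615709892067, 0.5039323293070073), 0.9764794139505358)
((-0.008950780798059554, 0.4732025077880184), 0.9508674445315031)
```

```bash
python3 -c "
from station import manip
print(manip.sign_off()); s=manip.sense(); print(s['t'],s['force'])"
```

```text
the job is handed in; nothing more can be done
None
the job is handed in; nothing more can be done
```

I loaded the two white-topped relays, socket 2 first and then socket 3. I then swung the contact arm down to its stop and handed the job in at about 27 s, still gripping the bar and pushing it down.

**Relays:** Each relay met the socket floor at the expected height, with about 4–5 N of resistance. In the pictures, both tops lined up with the outline expected for a seated relay.

**Contact arm:** When I first lowered it, the force stayed at 11–13 N and the grip slipped on the bar, so the arm was not yet clearly on its stop. I raised the grip from 50 N to 110 N and pressed further.
- **Force:** it rose to about 24 N and held for a second. A last 0.5 mm push moved the tool only 0.2 mm and raised the force to 27 N, which fits a hard stop.
- **Picture:** the rail's lower edge matched the level position to within about half a pixel.

**What disagreed or is less certain:**
- The bar angle worked out from the tool position read about 102.6° instead of 100°, because the bar had slipped in the fingers. I did not rely on it.
- An image-shift check also proved unreliable, showing about half a pixel of movement when nothing had moved.
- My first outline overlay of the rail, drawn before the grip was raised, read about 97–98°. I put part of that down to calibration.
- I could not see the pads touching all three relays directly, so that rests on the arm being at its stop.

**Left in place:** In the last pictures the reject relay, tip cleaner and flux bottle stood where they started. The robot hid most of the screwdriver, but the part that showed looked unmoved.

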